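# Load the spring-floor module magazine

## Task

Load every control module that stands in the slotted rack into the feeder magazine: open the magazine's clear cover, slide each module up out of its slot by its edges, lay it flat in the magazine with the circuit side up and push it down against the sprung floor until both spring catches snap over it. When all the modules are held under the catches, shut the cover fully.

Things in the scene. Friction and masses are not known exactly. Their poses are not given: they have to be found in the camera images.
- rack: Black module rack, fixed, base 214 x 79 x 8 mm. Origin: centre of underside; x along the row, away from the robot. Five slots 36 mm apart lean back 40 deg from vertical, tops to +x; each is a pair of fins 50 mm wide, 10 mm apart: the front one covers a module's lower 22 mm, the back one 54 mm. Outer side walls are 24 mm high. Seated module centres: x = -59, -23, 13, 49, 85 mm, z = 45 mm.
- magazine: Aluminium magazine, fixed, base 124 x 92 mm. Origin: centre of underside; x is its length, cover tab at the -x end, hinge at +x. Modules lie flat in its well, 90 mm along x, 64 mm along y, either end first: 93 x 68 mm inside, mouth flared 3 mm a side at 83 mm height. The long sides are open over their middle 75 mm above walls 42 mm high, so fingers can pass beside a module.
- catch_level (a point): On the magazine's upright centre line, 72 mm up, level with the undersides of the two catches. One in each end wall, 24 mm wide, they stand 5 mm into the well, bevelled on top from 74 to 83 mm. A module laid in rests on the bevels, underside about 79 mm up; pressed down (6 to 15 N) it pushes them aside and they snap over it once its top is below 72 mm.
- floor_plate (a joint): Sprung floor of the magazine, m: 0 when empty (its top then 1 mm below the catches' undersides), grows as it sinks, at most 0.045; spring 3 N at 0, 7 N at the bottom. The pile bears up against the catches, so the floor stands 8 mm lower (the first time 7) for each module held; with five there are 6 mm left to press beyond.
- cover (a joint): Clear hinged cover of the magazine, rad: 0 shut, about 1.6 upright, 2.0 at its open stop. Shut, it lies 84 to 87 mm above the magazine's underside. Stiff hinge: it stays where it is left, about 1 to 2 N at the tab moves it. A module left lying on top of the catches keeps it from shutting.
- cover_hinge (a point): On the cover's hinge line (along the magazine's y axis), 60 mm from the magazine's centre towards +x, 85.5 mm up.
- cover_tab (a point): Grip point in the black pull tab of the cover. The tab is 10 mm thick along the magazine's y axis, 14 mm high, and stands 34 mm out beyond the cover's edge; this point is 22 mm beyond that edge and 139 mm from the hinge line. Its axes turn with the cover.
- module_1_mid (a point): Centre of control module 1: a flat plate 90 x 64 x 8 mm, 60 g, grey frame with a green circuit board set flush in its face and metal underneath. x along its 90 mm length (up the slope in the rack), y across its 64 mm width, z out of the circuit side. Stands in the slot nearest the robot of the rack; may be absent.
- module_2_mid (a point): Centre of control module 2: a flat plate 90 x 64 x 8 mm, 60 g, grey frame with a green circuit board set flush in its face and metal underneath. x along its 90 mm length (up the slope in the rack), y across its 64 mm width, z out of the circuit side. Stands in the second slot of the rack; may be absent.
- module_3_mid (a point): Centre of control module 3: a flat plate 90 x 64 x 8 mm, 60 g, grey frame with a green circuit board set flush in its face and metal underneath. x along its 90 mm length (up the slope in the rack), y across its 64 mm width, z out of the circuit side. Stands in the third slot of the rack; may be absent.
- module_4_mid (a point): Centre of control module 4: a flat plate 90 x 64 x 8 mm, 60 g, grey frame with a green circuit board set flush in its face and metal underneath. x along its 90 mm length (up the slope in the rack), y across its 64 mm width, z out of the circuit side. Stands in the fourth slot of the rack; may be absent.
- module_5_mid (a point): Centre of control module 5: a flat plate 90 x 64 x 8 mm, 60 g, grey frame with a green circuit board set flush in its face and metal underneath. x along its 90 mm length (up the slope in the rack), y across its 64 mm width, z out of the circuit side. Stands in the slot farthest from the robot of the rack; may be absent.
- scope_handle (a point): Fixed obstacle: middle of the front bar of the oscilloscope's carrying handle, 41 mm above the cart, 17 mm thick, 400 mm long along y. From its ends the two legs run back and up to 170 mm height, 225 mm behind the bar; the instrument's face is 130 mm behind the bar, its top 260 mm high. The cart between rack and magazine is clear.
- washer_1: Steel collar 26 mm across and 8 mm thick, lying on the cart at the left: leave alone.
- washer_2: Steel collar 28 mm across and 8 mm thick, lying on the cart at the left: leave alone.
- brass_fitting_2: Brass reducer 21 mm high, standing on the cart at the left: leave alone.

How it is judged:
By the outcome, as a careful person would: the job done as asked, in the order asked, and still so for the second after the job is handed in, with the robot touching nothing.
Of module_1, module_2, module_3, module_4, module_5 only 3 to 5 are there at a start; the rules pass over those that are not, and their reading is None.
Once in a run the grip may slacken for a moment while it holds something.
It also fails if it takes over 210 s, if anything falls off the work surface, if the arm or the gripper's body presses on something with over 40 N, if the wrist force passes 120 N, or if a joint passes its speed limit or range.

## Robot

A 6-joint arm with a two-finger parallel gripper is mounted at the origin on a cart in front of the work surface, level with it; the furniture and walls round the work are solid. World frame = base frame: x ahead of the robot, y to its left, z up, the work surface at z = 0. Lengths are in m, angles in rad, forces in N, time in s.
With the tool pointing down it reaches from about 0.35 to 0.95 m from the base axis. Payload 17.4 kg.
Tool frame: the origin (TCP) lies between the finger pads; the fingertips stand 14 mm ahead of it and the grasp point (between the pads) lies 5 mm behind it (env.nose_length is the z of the fingertips in the tool frame, in m); z points along the fingers, y is the line along which they close (so a half turn about z gives the same grasp; the last joint's range is limited). The gripper opens to 93 mm and grips with 3 to 60 N. Pads are 15 mm wide; open, the fingers measure 128 mm over their backs; the gripper's body (75 mm by 188 mm) begins 65 mm behind the grasp point.
Start: joints at [1.158, 0.116, 1.442, -0, 1.584, -0.038], TCP at [0.247, 0.628, 0.233] pointing down, gripper open.
Joint ranges: [-2.83, 2.83], [-0.83, 2.19], [0.07, 2.5], [-1.14, 4.28], [0.01, 3], [-2.97, 2.97]. Speed limits (rad/s): [1.89, 1.89, 2.22, 3.14, 3.14, 3.14].

## Interface

Orientations are given as a unit quaternion [w, x, y, z].
In Python, from plant import env gives the robot as it stands.
- The arm moves only by the tool drive_tool, never from a script. Its argument "steps" is a list of rows, each a list of 7 numbers: the shift along the tool's x, y, z in m, then the turn, a rotation vector about the tool's x, y, z in degrees, then the opening, from 0 (shut) to 1 (fully open). In form: [[x, y, z, wx, wy, wz, fingers], ...]. A call has 1 to 8 rows; each row shifts and turns the commanded pose from where the row before left it, along the tool's axes as they then stand; what a row does not reach is not made up. A row lasts 1/10 s, in which the tool goes at most 50 mm and 8.59 degrees, less where a joint would pass 70% of its speed; a pose out of reach is approached as far as the arm can. A call with a gripper value outside its range is refused whole. The fingers move at their own pace and stop on an object; "grip_force" is the grip in N (left out, the last holds). Time passes only in rows, so rows that do not move let the fingers close. It gives the time, the measured TCP pose, the force, the opening and the grip force at its end, in the units of the state.
- env.observe(): the state, without advancing time (a new reading comes with each control period).
- env.get_image(name): name is "scene" or "top" or "wrist"; returns the picture (384x512x3 uint8, red, green, blue); there is no depth.
- env.camera_model(name): a dict with "K" (3x3 intrinsics, pixels), "rvec" (rotation vector, rad) and "tvec" (3), from world to camera coordinates, as OpenCV has them; the wrist camera has in their place "hand_eye" (4x4, takes a point from camera to tool coordinates, whose origin is the TCP and whose axes are the flange's). Camera axes: x right, y down, z forward; pixel columns grow to the right and rows downward; lengths in m; the calibration is good to about 2 mm. A picture is of the moment at which its call begins: read the wrist's pose just before it. camera_model takes no time and is no camera call.
- env.job_done(): hands the job in; it is judged then, once.
The state is a dict: "time_s": time; "joint_pos": joint angles; "joint_vel": joint speeds; "tau": joint torques, N m; "ee_pos": TCP position; "orientation": TCP orientation; "ft_force": force on the tool from outside, world axes, zero at the start; "wrist_torque": the same for the moment, N m; "finger_gap": finger opening in m; "grasp_force": force on a finger pad.
Only numpy, scipy, OpenCV 4.12 (cv2) and the standard library are available. Lean on these libraries where they do the work, as an engineer would, in place of code of your own. Each camera call takes 0.05 s, during which the arm holds its last target. There are 200 camera calls.

## Working session

There is one attempt and no reset: what is moved stays moved. The work goes in short steps, Python scripts to look and compute and a tool call to move; the robot and the scene stay as the last step left them, time stands still between calls to the robot, and variables do not carry over. Pictures are saved under pics/ and viewed, at most 14 in all, crops included, and the job is handed in when it is done.

Besides the shell and the picture viewer there is one more tool, called after "Request:" by a JSON object that holds its "name" and its "arguments", one argument or row to a line. drive_tool: Moves the arm, as the interface text tells. Its arguments: {"type":"object","properties":{"steps":{"type":"array"},"grip_force":{"type":"number"}},"required":["steps"]}

```bash
ls; mkdir -p pics
python3 - <<'E'
from plant import env
import cv2
for n in ("scene","top"):
    im=env.get_image(n); cv2.imwrite(f"pics/{n}0.png",cv2.resize(im[:,:,::-1],(800,600),interpolation=cv2.INTER_CUBIC))
    print(n,env.camera_model(n))
print(env.camera_model("wrist")); print(env.observe()); print(env.nose_length)
E
```

```text
pics
scene {'K': array([[373.56890851,   0.        , 258.04771359],
       [  0.        , 373.56890851, 192.18908459],
       [  0.        ,   0.        ,   1.        ]]), 'rvec': array([ 1.1223566 , -2.01630138,  1.28069853]), 'tvec': array([0.28372776, 0.26664111, 0.60187531])}
top {'K': array([[365.95746131,   0.        , 250.84911329],
       [  0.        , 365.95746131, 188.4448314 ],
       [  0.        ,   0.        ,   1.        ]]), 'rvec': array([ 2.15898127, -2.17414342,  0.09445546]), 'tvec': array([0.04274132, 0.50706177, 0.88312035])}
{'K': array([[318.71924252,   0.        , 260.90506178],
       [  0.        , 318.71924252, 189.71170801],
       [  0.        ,   0.        ,   1.        ]]), 'hand_eye': array([[-3.77864645e-04, -9.58016847e-01, -2.86711663e-01,
         7.97563752e-02],
       [ 9.99999924e-01, -3.33890005e-04, -2.02267203e-04,
         4.85174797e-04],
       [ 9.80452297e-05, -2.86711718e-01,  9.58016900e-01,
        -1.51031000e-01],
       [ 0.00000000e+00,  0.00000000e+00,  0.00000000e+00,
         1.00000000e+00]])}
{'time_s': 0.1, 'joint_pos': array([ 1.15823348e+00,  1.16421137e-01,  1.44216948e+00,  1.63895467e-05,
        1.58400102e+00, -3.77924483e-02]), 'joint_vel': array([-0.00027159, -0.0007766 , -0.00180737, -0.00091062, -0.00116638,
        0.000691  ]), 'tau': array([ 3.14532313e-03, -7.22897530e+01, -6.23862505e+01,  7.80908600e-02,
        2.29962019e-02, -9.41332610e-05]), 'ee_pos': array([0.24702445, 0.62800246, 0.23200838]), 'orientation': array([-1.19513416e-04,  1.86290384e-01,  9.82494602e-01, -4.85051733e-04]), 'ft_force': array([-1.20323972,  0.05820455,  0.32724928]), 'wrist_torque': array([-0.02105312,  0.03249546, -0.08695124]), 'grasp_force': 0.0, 'finger_gap': 0.09289755917496761}
0.014
```

View pics/scene0.png

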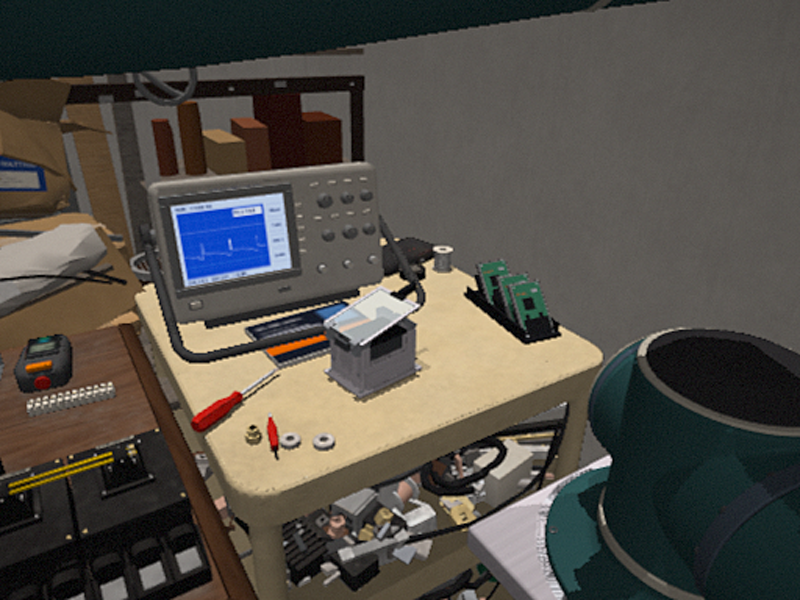

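View pics/top0.png

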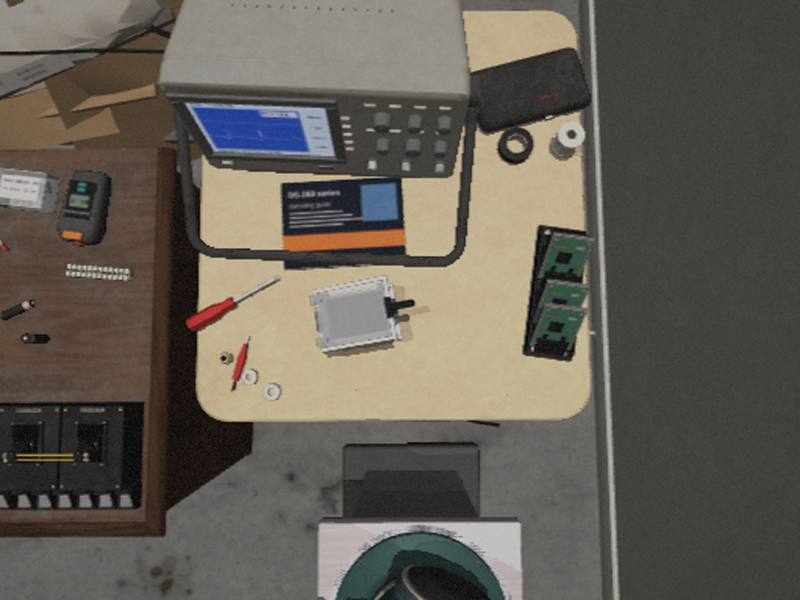

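The scene shows the magazine near (373,340), its cover partly open with the tab to the right, and the rack near (515,300). The top view shows the magazine at about (355,315) and the rack at about (557,290), apparently with 3 modules. I'll enlarge both.

Run:
```python
from plant import env
import cv2,numpy as np
t=env.get_image("top")[:,:,::-1]; s=env.get_image("scene")[:,:,::-1]
f=6
# top crops: rack x325-385,y138-238 ; mag x192-282,y168-233
R=cv2.resize(t[138:238,325:390],None,fx=f,fy=f,interpolation=cv2.INTER_CUBIC)
M=cv2.resize(t[165:235,192:258],None,fx=f,fy=f,interpolation=cv2.INTER_CUBIC)
c=np.zeros((600,800,3),np.uint8); c[:600,:390]=R; c[:420,395:395+396]=M
cv2.imwrite("pics/top1.png",c)
R=cv2.resize(s[160:225,293:363],None,fx=f,fy=f,interpolation=cv2.INTER_CUBIC)
M=cv2.resize(s[180:260,200:270],None,fx=5.5,fy=f,interpolation=cv2.INTER_CUBIC)
c=np.zeros((600,810,3),np.uint8); c[:390,:420]=R; c[:480,420:420+385]=M
cv2.imwrite("pics/scene1.png",c[:,:800])
```

```text
(no output)
```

View pics/top1.png

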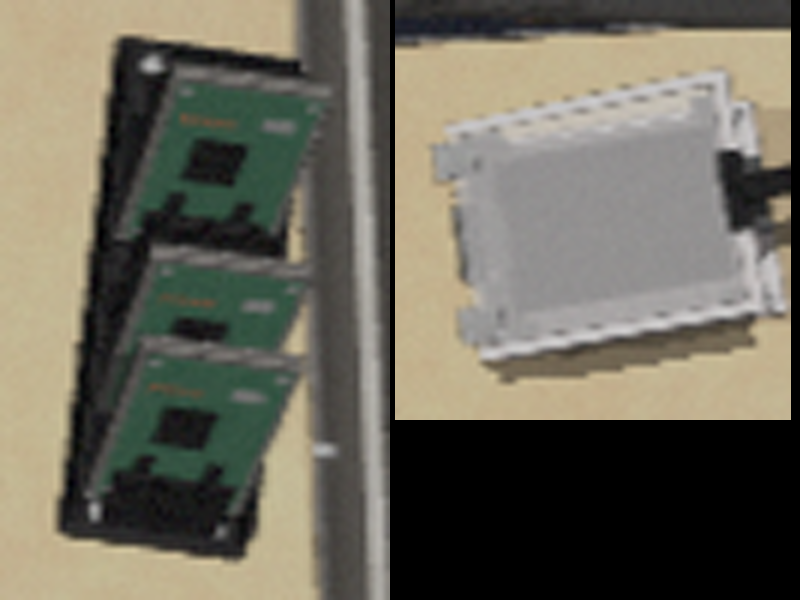

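View pics/scene1.png

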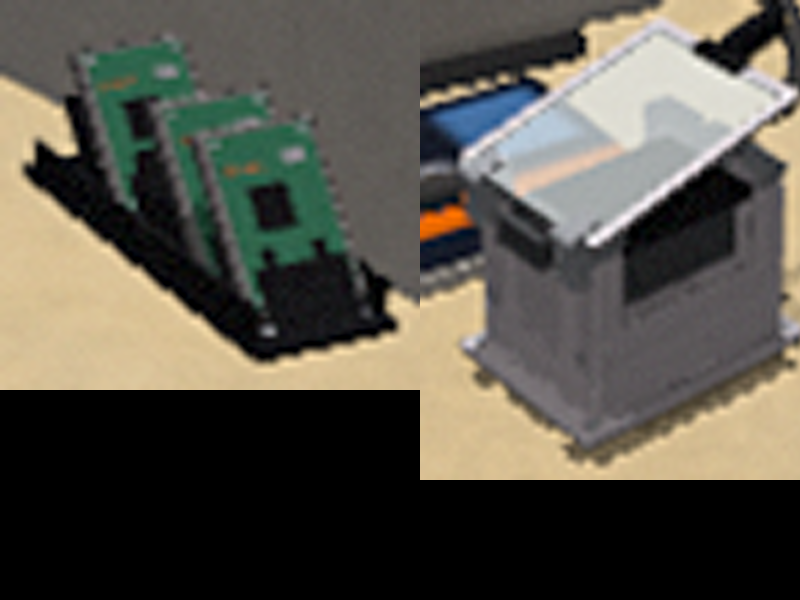

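The top crop shows modules in slots 1, 2 and 4, with back top corners at (143,338)/(307,362), (152,247)/(312,270) and (175,65)/(330,92). The scene crop shows the magazine base corners at (465,345), (585,450) and (800,325), with the cover partly raised. Now I'll fit the poses.

```bash
cat > h.py <<'E'
from plant import env
import cv2,numpy as np
from scipy.optimize import least_squares
from scipy.spatial.transform import Rotation as Rot
def proj(n,P):
    m=env.camera_model(n); return cv2.projectPoints(np.atleast_2d(P).astype(float),m["rvec"],m["tvec"],m["K"],None)[0][:,0]
def place(q,L):
    c,s=np.cos(q[2]),np.sin(q[2]); L=np.atleast_2d(L)
    return np.c_[q[0]+c*L[:,0]-s*L[:,1], q[1]+s*L[:,0]+c*L[:,1], L[:,2]]
def crop(u,v,x0,y0,fx=6,fy=6): return [(u+.5)/fx-.5+x0,(v+.5)/fy-.5+y0]
def Rq(o): return Rot.from_quat([o[1],o[2],o[3],o[0]])
E
python3 - <<'E'
from h import *
S,C=np.sin(np.radians(40)),np.cos(np.radians(40))
def top(cx,y,b): # b=+1 front face,-1 back
    return [cx+.045*S-b*.004*C,y,.045+.045*C+b*.004*S]
obsT=[(143,338,-.059,.032,-1),(307,362,-.059,-.032,-1),(140,352,-.059,.032,1),(300,378,-.059,-.032,1),(152,247,-.023,.032,-1),(312,270,-.023,-.032,-1),(175,65,.049,.032,-1),(330,92,.049,-.032,-1)]
obsS=[(198,135,-.059,.032,1),(310,125,-.059,-.032,1),(80,50,.049,.032,1),(180,42,.049,-.032,1)]
def r(q):
    a=proj("top",place(q,[top(*o[2:]) for o in obsT]))-[crop(o[0],o[1],325,138) for o in obsT]
    b=proj("scene",place(q,[top(*o[2:]) for o in obsS]))-[crop(o[0],o[1],293,160) for o in obsS]
    return np.r_[a.ravel(),b.ravel()]
f=least_squares(r,[.6,-.3,0]); print("rack",f.x,np.degrees(f.x[2])); print(f.fun.reshape(-1,2).round(1).tolist())
print(place(f.x,[[x,0,.045] for x in(-.059,-.023,.049)]))
B=[((465,345),(.062,-.046,.003)),((585,450),(.062,.046,0)),((800,328),(-.062,.046,0.003))]
def r2(q):
    a=proj("scene",place(q,[b[1] for b in B]))-[crop(b[0][0]-420,b[0][1],200,180,5.5,6) for b in B]
    tab=place(q,[.06-.139*np.cos(q[3]),0,.0855+.139*np.sin(q[3])])
    t=proj("top",tab)-[258.5,195]; s=proj("scene",tab)-[261.5,185.5]
    h=proj("top",place(q,[[.06,-.03,.0855],[.06,.03,.0855]]))-[crop(445-395,158,192,165),crop(468-395,325,192,165)]
    return np.r_[a.ravel(),t.ravel(),s.ravel(),h.ravel()]
f=least_squares(r2,[.5,0.05,1.7,.4]); print("mag",f.x,np.degrees(f.x[2:])); print(f.fun.reshape(-1,2).round(1).tolist())
q=f.x;print(place(q,[[.06-.139*np.cos(q[3]),0,.0855+.139*np.sin(q[3])]]))
E
```

```text
rack [ 0.50920842 -0.22235778 -0.15309878] -8.771913845656629
[[-0.8, 0.2], [-0.7, 0.1], [-0.0, 0.3], [0.9, -0.1], [-0.4, 0.1], [0.2, 0.3], [-0.6, 0.5], [0.7, -0.2], [-0.4, -0.4], [0.3, -2.2], [-0.7, -0.2], [0.9, -1.7]]
[[ 0.45089852 -0.2133602   0.045     ]
 [ 0.48647744 -0.21885025  0.045     ]
 [ 0.55763528 -0.22983035  0.045     ]]
mag [0.47305421 0.09324213 1.72756753 0.23121779] [98.9823283  13.24780375]
[[-1.6, -0.3], [-0.3, 0.3], [0.7, 0.6], [1.1, -0.6], [0.5, -0.4], [-0.2, 1.4], [-0.2, -0.8]]
[[0.48481093 0.01886465 0.11735367]]
```

```bash
cat >> h.py <<'E'
def tool(xb,tilt=0,roll0=None):
    """tool rotation: pointing down with tool x at bearing xb(deg), then pitched about tool y by tilt deg (+: z swings towards +x)"""
    b=np.radians(xb); x=np.array([np.cos(b),np.sin(b),0]); z=np.array([0,0,-1.]); y=np.cross(z,x)
    return Rot.from_matrix(np.c_[x,y,z])*Rot.from_euler('y',tilt,degrees=True)
def plan(p,R,o=None):
    """remaining move in one line: world delta, tool-frame delta, rotvec; and rows"""
    o=o or env.observe(); R0=Rq(o["orientation"]); p0=np.array(o["ee_pos"]); p=np.array(p)
    rv=(R0.inv()*R).as_rotvec(degrees=True); n=int(np.ceil(max(np.linalg.norm(p-p0)/.045,np.linalg.norm(rv)/8.2,1)))
    print("n",n,"tool delta",R0.inv().apply(p-p0).round(4).tolist(),"rot",rv.round(2).tolist(),"per-row rot",(rv/n).round(2).tolist())
    st=Rot.from_rotvec(rv/n,degrees=True); Rc=R0
    for i in range(n):
        print((Rc.inv().apply((p-p0)/n)).round(4).tolist()); Rc=Rc*st
    return n
def state():
    o=env.observe(); R=Rq(o["orientation"]).as_matrix()
    print(round(o["time_s"],1),"p",np.round(o["ee_pos"],4),"xax",R[:,0].round(3),"zax",R[:,2].round(3),"F",np.round(o["ft_force"],1),"gap",round(o["finger_gap"],4),"g",o["grasp_force"],"j",np.degrees(o["joint_pos"]).round(0))
    return o
E
python3 - <<'E'
from h import *
plan([.473,.093,.25],tool(99))
E
```

```text
n 13 tool delta [-0.4061, -0.4152, -0.0175] rot [-0.04, 0.02, 59.53] per-row rot [-0.0, 0.0, 4.58]
[-0.0312, -0.0319, -0.0013]
[-0.0337, -0.0293, -0.0014]
[-0.0359, -0.0266, -0.0014]
[-0.0379, -0.0236, -0.0014]
[-0.0397, -0.0205, -0.0014]
[-0.0412, -0.0173, -0.0014]
[-0.0425, -0.0139, -0.0014]
[-0.0434, -0.0105, -0.0014]
[-0.0441, -0.007, -0.0014]
[-0.0445, -0.0034, -0.0014]
[-0.0447, 0.0001, -0.0014]
[-0.0445, 0.0037, -0.0014]
[-0.0441, 0.0072, -0.0014]
```

Request:
{"name": "drive_tool", "arguments": {
  "steps": [
    [-0.031,-0.032,-0.002,0,0,4.5,1],
    [-0.034,-0.029,-0.002,0,0,4.5,1],
    [-0.036,-0.027,-0.002,0,0,4.5,1],
    [-0.038,-0.024,-0.002,0,0,4.5,1],
    [-0.04,-0.021,-0.002,0,0,4.5,1],
    [-0.041,-0.017,-0.002,0,0,4.5,1],
    [-0.042,-0.014,-0.002,0,0,4.5,1],
    [-0.043,-0.01,-0.002,0,0,4.5,1]
  ]
}}

```text
time_s: 1.0
ee_pos: [0.3875, 0.298, 0.2487]
orientation: [0.0, 0.482, 0.876, 0.0]
ft_force: [0.6, -0.4, 0.2]
finger_gap: 0.0928
grasp_force: 0.0
```

Request:
{"name": "drive_tool", "arguments": {
  "steps": [
    [-0.044,-0.007,0,0,0,4.7,1],
    [-0.044,-0.003,0,0,0,4.7,1],
    [-0.044,0,0,0,0,4.7,1],
    [-0.044,0.004,0,0,0,4.7,1],
    [-0.044,0.007,0,0,0,4.7,1],
    [0,0,0,0,0,0,1],
    [0,0,0,0,0,0,1]
  ]
}}

```text
time_s: 1.7
ee_pos: [0.4753, 0.0958, 0.2485]
orientation: [-0.0, 0.65, 0.76, -0.0]
ft_force: [0.2, 1.6, -0.2]
finger_gap: 0.0932
grasp_force: 0.0
```

Run:
```python
from h import *
state(); im=env.get_image("wrist"); cv2.imwrite("pics/w1.png",cv2.resize(im[:,:,::-1],(800,600),interpolation=cv2.INTER_CUBIC))
```

```text
1.7 p [0.4753 0.0958 0.2485] xax [-0.155  0.988  0.   ] zax [-0.  0. -1.] F [ 0.2  1.6 -0.2] gap 0.0932 g 0.0 j [  8. -18. 104.   0.  94.  -1.]
```

View pics/w1.png

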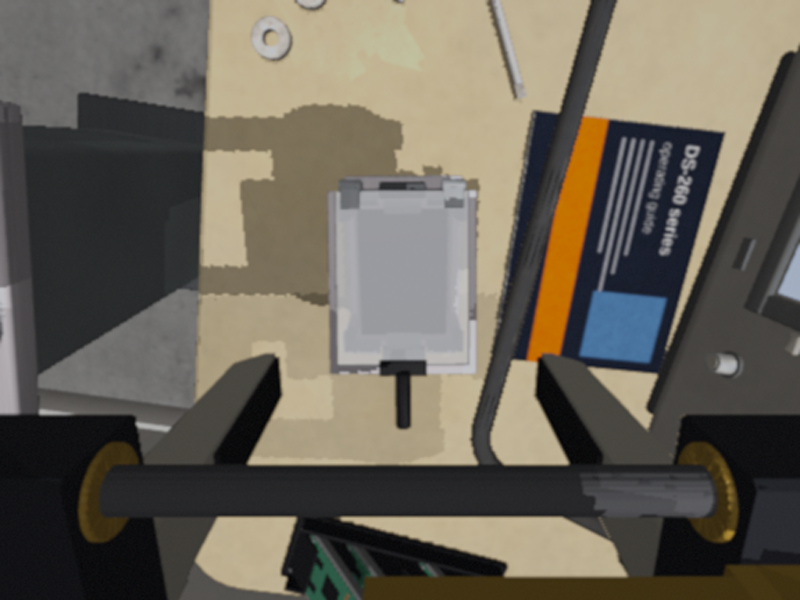

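The wrist view shows the magazine upright in the frame: hinge barrels at (348,193) and (456,193), the cover's free edge at about (402,374) and the tab tip at (404,428). I'll refine the fit.

```bash
cat >> h.py <<'E'
def wproj(o,P):
    m=env.camera_model("wrist"); H=m["hand_eye"]; R0=Rq(o["orientation"])
    T=R0.inv().apply(np.atleast_2d(P)-o["ee_pos"]); c=(T-H[:3,3])@H[:3,:3]
    u=c@m["K"].T; return u[:,:2]/u[:,2:]
def full(u,v): return np.array([(u+.5)*.64-.5,(v+.5)*.64-.5])
E
python3 - <<'E'
from h import *
o={"ee_pos":np.array([.4753,.0958,.2485]),"orientation":[-0.0, 0.65, 0.76, -0.0]}
B=[((465,345),(.062,-.046,.003)),((585,450),(.062,.046,0)),((800,328),(-.062,.046,0.003))]
def cov(q,r,y=0): return place(q,[.06-r*np.cos(q[3]),y,.0855+r*np.sin(q[3])])
def fun(q):
    a=proj("scene",place(q,[b[1] for b in B]))-[crop(b[0][0]-420,b[0][1],200,180,5.5,6) for b in B]
    t=proj("top",cov(q,.139))-[258.5,195]; s=proj("scene",cov(q,.139))-[261.5,185.5]
    w=np.r_[wproj(o,place(q,[.06,0,.0855]))-full(402,193), wproj(o,cov(q,.151))-full(404,428),wproj(o,cov(q,.117))-full(403,373)]
    h=wproj(o,place(q,[[.06,-.03,.0855],[.06,.03,.0855]])); h=h[0]-h[1]-full(456,193)+full(348,193)
    d=[0.3*h[1]]
    return np.r_[.5*a.ravel(),t.ravel(),s.ravel(),w.ravel(),d]
f=least_squares(fun,[.47,.093,1.727,.3]); q=f.x
print("mag",q,np.degrees(q[2:])); print(f.fun.round(1).tolist()); print("tab",cov(q,.139),"catch",place(q,[0,0,.072]))
E
```

```text
mag [0.47313934 0.0912678  1.73330333 0.21716674] [99.31096523 12.44273747]
[-0.5, -0.2, 0.3, -0.0, 0.7, 0.1, 2.1, -0.8, 1.2, 0.0, 0.0, -2.6, -0.1, -0.1, 0.3, 1.6, -0.1]
tab [[0.48539273 0.01653048 0.11544946]] catch [[0.47313934 0.0912678  0.072     ]]
```

Request:
{"name": "drive_tool", "arguments": {
  "steps": [
    [-0.04,-0.002,0.03,0,0,0,0.6],
    [-0.04,-0.001,0.03,0,0,0,0.5],
    [0,0,0.04,0,0,0,0.5],
    [0,0,0.036,0,0,0,0.5],
    [0,0,0,0,0,0,0.4],
    [0,0,0,0,0,0,0],
    [0,0,0,0,0,0,0],
    [0,0,0,0,0,0,0]
  ],
  "grip_force": 10
}}

```text
time_s: 2.55
ee_pos: [0.4856, 0.0175, 0.1147]
orientation: [0.001, 0.649, 0.761, 0.001]
ft_force: [-0.4, 0.5, 0.6]
finger_gap: 0.0333
grasp_force: 0.0
```

Request:
{"name": "drive_tool", "arguments": {
  "steps": [
    [0,0,0,0,0,0,0],
    [0,0,0,0,0,0,0],
    [0,0,0,0,0,0,0]
  ]
}}

```text
time_s: 2.85
ee_pos: [0.4848, 0.017, 0.113]
orientation: [0.0, 0.649, 0.761, 0.0]
ft_force: [-11.0, -1.6, 1.9]
finger_gap: 0.0098
grasp_force: 10.7
```

Request:
{"name": "drive_tool", "arguments": {
  "steps": [
    [0.0054,0,-0.0174,0,0,0,0],
    [0.0082,0,-0.0176,0,0,0,0],
    [0.0106,0,-0.0163,0,0,0,0],
    [0.0127,0,-0.0146,0,0,0,0],
    [0.0146,0,-0.0127,0,0,0,0],
    [0.0163,0,-0.0106,0,0,0,0],
    [0.0176,0,-0.0082,0,0,0,0],
    [0.0185,0,-0.0057,0,0,0,0]
  ]
}}

```text
time_s: 3.65
ee_pos: [0.4677, 0.1205, 0.2167]
orientation: [-0.0, 0.649, 0.761, -0.001]
ft_force: [-4.9, -2.2, -2.8]
finger_gap: 0.01
grasp_force: 10.0
```

Request:
{"name": "drive_tool", "arguments": {
  "steps": [
    [0.0192,0,-0.003,0,0,0,0],
    [0.0194,0,-0.0003,0,0,0,0],
    [0.0193,0,0.0024,0,0,0,0],
    [0.0187,0,0.005,0,0,0,0],
    [0.004,0,0.0015,0,0,0,0],
    [0,0,0,0,0,0,0]
  ]
}}

```text
time_s: 4.25
ee_pos: [0.4547, 0.2008, 0.2108]
orientation: [-0.001, 0.649, 0.761, -0.0]
ft_force: [-9.9, 1.6, 2.8]
finger_gap: 0.0101
grasp_force: 10.0
```

Request:
{"name": "drive_tool", "arguments": {
  "steps": [
    [0,0,0,0,0,0,0.3],
    [0,0,0,0,0,0,0.3],
    [0,0,-0.03,0,0,0,0.5],
    [0,0,-0.045,0,0,0,1]
  ]
}}

```text
time_s: 4.65
ee_pos: [0.4551, 0.1991, 0.2841]
orientation: [-0.001, 0.649, 0.761, -0.002]
ft_force: [0.6, 0.5, 0.3]
finger_gap: 0.0374
grasp_force: 0.0
```

Run:
```python
from h import *
state()
plan([.42,-.20,.29],tool(-8.8))
```

```text
4.7 p [0.4551 0.1991 0.2841] xax [-0.157  0.988 -0.001] zax [-0.003 -0.001 -1.   ] F [0.6 0.5 0.3] gap 0.0374 g 0.0 j [ 21. -16.  99.  -0.  97.  12.]
n 14 tool delta [-0.3887, -0.0973, -0.0052] rot [-0.09, 0.23, 107.82] per-row rot [-0.01, 0.02, 7.7]
[-0.0278, -0.0069, -0.0004]
[-0.0284, -0.0032, -0.0004]
[-0.0286, 0.0007, -0.0004]
[-0.0283, 0.0045, -0.0004]
[-0.0274, 0.0083, -0.0004]
[-0.026, 0.0118, -0.0004]
[-0.0242, 0.0152, -0.0004]
[-0.022, 0.0183, -0.0004]
[-0.0193, 0.0211, -0.0004]
[-0.0163, 0.0235, -0.0004]
[-0.013, 0.0255, -0.0004]
[-0.0095, 0.027, -0.0004]
[-0.0058, 0.028, -0.0004]
[-0.002, 0.0285, -0.0004]
```

Request:
{"name": "drive_tool", "arguments": {
  "steps": [
    [-0.028,-0.007,0,0,0,7.7,1],
    [-0.028,-0.003,0,0,0,7.7,1],
    [-0.029,0.001,0,0,0,7.7,1],
    [-0.028,0.004,0,0,0,7.7,1],
    [-0.027,0.008,0,0,0,7.7,1],
    [-0.026,0.012,0,0,0,7.7,1],
    [-0.024,0.015,0,0,0,7.7,1],
    [-0.022,0.018,0,0,0,7.7,1]
  ]
}}

```text
time_s: 5.45
ee_pos: [0.4354, -0.0287, 0.2856]
orientation: [0.0, 0.948, 0.318, 0.0]
ft_force: [0.5, 0.2, -0.3]
finger_gap: 0.0925
grasp_force: 0.0
```

Request:
{"name": "drive_tool", "arguments": {
  "steps": [
    [-0.019,0.021,0,0,0,7.7,1],
    [-0.016,0.024,0,0,0,7.7,1],
    [-0.013,0.026,0,0,0,7.7,1],
    [-0.01,0.027,0,0,0,7.7,1],
    [-0.006,0.028,0,0,0,7.7,1],
    [-0.002,0.029,0,0,0,7.7,1],
    [0,0,0,0,0,0,1]
  ]
}}

```text
time_s: 6.15
ee_pos: [0.4203, -0.2021, 0.2852]
orientation: [0.0, 0.997, -0.08, -0.0]
ft_force: [0.0, 0.0, -0.5]
finger_gap: 0.0927
grasp_force: 0.0
```

Request:
{"name": "drive_tool", "arguments": {
  "steps": [
    [0,0,0,0,8,0,1],
    [0,0,0,0,8,0,1],
    [0,0,0,0,8,0,1],
    [0,0,0,0,8,0,1],
    [0,0,0,0,8,0,1],
    [0,0,0,0,8,0,1],
    [0,0,0,0,2,0,1],
    [0,0,0,0,0,0,1]
  ]
}}

```text
time_s: 6.95
ee_pos: [0.4378, -0.2138, 0.2852]
orientation: [0.028, 0.906, -0.068, 0.417]
ft_force: [-0.7, 0.6, -0.3]
finger_gap: 0.0934
grasp_force: 0.0
```

Run:
```python
from h import *
state(); im=env.get_image("wrist"); cv2.imwrite("pics/w2.png",cv2.resize(im[:,:,::-1],(800,600),interpolation=cv2.INTER_CUBIC))
```

```text
7.0 p [ 0.4378 -0.2138  0.2852] xax [ 0.644 -0.1    0.759] zax [ 0.751 -0.107 -0.651] F [-0.7  0.6 -0.3] gap 0.0934 g 0.0 j [-45. -48. 128.  31.  61.  48.]
```

View pics/w2.png

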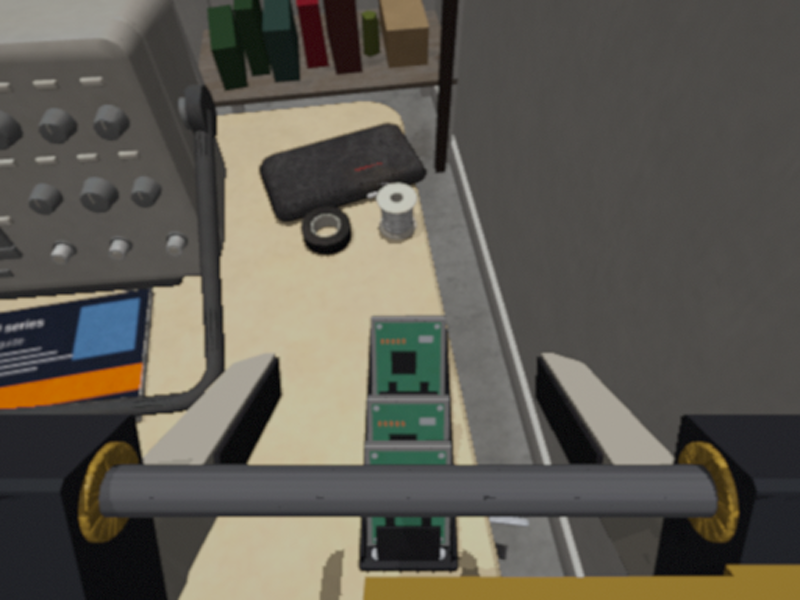

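The wrist view shows the three modules edge on: top edges at (371-446,318) for module 4, (367-451,399) for module 2 and (366-453,446) for module 1. I'll refit the rack with these and plan the grasp.

Run:
```python
from h import *
S,C=np.sin(np.radians(40)),np.cos(np.radians(40))
def top(cx,y,b): return [cx+.045*S-b*.004*C,y,.045+.045*C+b*.004*S]
obsT=[(143,338,-.059,.032,-1),(307,362,-.059,-.032,-1),(140,352,-.059,.032,1),(300,378,-.059,-.032,1),(152,247,-.023,.032,-1),(312,270,-.023,-.032,-1),(175,65,.049,.032,-1),(330,92,.049,-.032,-1)]
obsW=[(371,318,.049,.032,-1),(446,318,.049,-.032,-1),(367,399,-.023,.032,-1),(451,399,-.023,-.032,-1),(366,445,-.059,.032,-1),(453,445,-.059,-.032,-1)]
o=env.observe()
def r(q):
    a=proj("top",place(q,[top(*k[2:]) for k in obsT]))-[crop(k[0],k[1],325,138) for k in obsT]
    b=wproj(o,place(q,[top(*k[2:]) for k in obsW]))-[full(k[0],k[1]) for k in obsW]
    return np.r_[a.ravel(),2*b.ravel()]
f=least_squares(r,[.51,-.22,-.15]); q=f.x; print("rack",q,np.degrees(q[2])); print(f.fun.reshape(-1,2).round(1).tolist())
R=tool(np.degrees(q[2]),50); z=R.apply([0,0,1]); x=R.apply([1,0,0])
for n,cx in((1,-.059),(2,-.023),(4,.049)):
    c=place(q,[cx,0,.045])[0]; g=c+.006*x+.005*z; print(n,"centre",c.round(4),"tcp",g.round(4))
    if n==1: plan(g+.07*x,R)
```

```text
rack [ 0.50775376 -0.22312076 -0.14430934] -8.268315976339062
[[-0.3, 0.9], [-0.2, 0.7], [0.4, 1.0], [1.4, 0.5], [-0.1, 0.9], [0.6, 0.7], [-0.5, 1.1], [0.8, 0.3], [0.3, 0.5], [0.2, 0.1], [1.0, -0.6], [-1.1, -1.0], [-0.4, 0.0], [-0.6, -0.4]]
1 centre [ 0.4494 -0.2146  0.045 ] tcp [ 0.457  -0.2157  0.0464]
n 5 tool delta [-0.0994, 0.0004, 0.1701] rot [-0.13, 0.67, -0.31] per-row rot [-0.03, 0.13, -0.06]
[-0.0199, 0.0001, 0.034]
[-0.02, 0.0, 0.034]
[-0.02, -0.0, 0.0339]
[-0.0201, -0.0, 0.0339]
[-0.0202, -0.0001, 0.0338]
2 centre [ 0.485  -0.2198  0.045 ] tcp [ 0.4926 -0.2209  0.0464]
4 centre [ 0.5562 -0.2302  0.045 ] tcp [ 0.5639 -0.2313  0.0464]
```

Request:
{"name": "drive_tool", "arguments": {
  "steps": [
    [-0.02,0,0.034,0,0.2,0,1],
    [-0.02,0,0.034,0,0.2,0,1],
    [-0.02,0,0.034,0,0.2,0,1],
    [-0.02,0,0.034,0,0,0,1],
    [-0.02,0,0.034,0,0,-0.3,1],
    [0,0,0,0,0,0,1],
    [0,0,0,0,0,0,1]
  ]
}}

```text
time_s: 7.7
ee_pos: [0.5031, -0.2215, 0.1011]
orientation: [0.029, 0.904, -0.064, 0.421]
ft_force: [-1.2, -0.2, 1.4]
finger_gap: 0.0932
grasp_force: 0.0
```

Run:
```python
from h import *
state(); R=tool(-8.27,50); plan([.457,-.2157,.0464],R)
```

```text
7.7 p [ 0.5031 -0.2215  0.1011] xax [ 0.637 -0.092  0.765] zax [ 0.758 -0.106 -0.644] F [-1.2 -0.2  1.4] gap 0.0932 g 0.0 j [-38. -30. 136.  41.  36.  34.]
n 2 tool delta [-0.0718, 0.0008, -0.0004] rot [-0.23, 0.06, 0.02] per-row rot [-0.12, 0.03, 0.01]
[-0.0359, 0.0004, -0.0002]
[-0.0359, 0.0004, -0.0002]
```

Request:
{"name": "drive_tool", "arguments": {
  "steps": [
    [-0.024,0,0,0,0,0,1],
    [-0.024,0.001,0,0,0,0,1],
    [-0.024,0,0,-0.2,0,0,1],
    [0,0,0,0,0,0,1],
    [0,0,0,0,0,0,1]
  ]
}}

```text
time_s: 8.2
ee_pos: [0.4609, -0.2199, 0.0492]
orientation: [0.031, 0.904, -0.065, 0.421]
ft_force: [-0.2, 0.0, 0.2]
finger_gap: 0.0928
grasp_force: 0.0
```

Run:
```python
from h import *
state(); R=tool(-8.27,50); plan([.457,-.2157,.0464],R)
```

```text
8.2 p [ 0.4609 -0.2199  0.0492] xax [ 0.636 -0.092  0.766] zax [ 0.758 -0.111 -0.643] F [-0.2  0.   0.2] gap 0.0928 g 0.0 j [-43. -33. 143.  48.  35.  24.]
n 1 tool delta [-0.005, -0.0036, -0.0016] rot [0.05, 0.02, 0.02] per-row rot [0.05, 0.02, 0.02]
[-0.005, -0.0036, -0.0016]
```

Request:
{"name": "drive_tool", "arguments": {
  "steps": [
    [0,-0.0035,0,0,-4,0,1],
    [-0.002,0,0,0,0,0,1],
    [0,0,0,0,0,0,1]
  ]
}}

```text
time_s: 8.5
ee_pos: [0.4599, -0.2153, 0.0459]
orientation: [0.028, 0.918, -0.066, 0.39]
ft_force: [-0.4, 0.1, -0.3]
finger_gap: 0.0927
grasp_force: 0.0
```

Run:
```python
from h import *
state(); R=tool(-8.27,46); plan([.457,-.2157,.0464],R)
```

```text
8.5 p [ 0.4599 -0.2153  0.0459] xax [ 0.688 -0.099  0.719] zax [ 0.712 -0.102 -0.695] F [-0.4  0.1 -0.3] gap 0.0927 g 0.0 j [-41. -32. 141.  40.  37.  32.]
n 1 tool delta [-0.0016, 0.0008, -0.0024] rot [-0.07, 0.02, 0.05] per-row rot [-0.07, 0.02, 0.05]
[-0.0016, 0.0008, -0.0024]
```

Request:
{"name": "drive_tool", "arguments": {
  "steps": [
    [-0.0015,0.0005,-0.0025,0,0,0,1],
    [0,0,0,0,0,0,0.8],
    [0,0,0,0,0,0,0.6],
    [0,0,0,0,0,0,0.6],
    [0,0,0,0,0,0,0.6],
    [0,0,0,0,0,0,0.6]
  ],
  "grip_force": 30
}}

```text
time_s: 9.1
ee_pos: [0.4564, -0.2157, 0.0455]
orientation: [0.028, 0.919, -0.067, 0.388]
ft_force: [0.4, -0.3, -0.0]
finger_gap: 0.0638
grasp_force: 30.0
```

Run:
```python
from h import *
o=state(); R=Rq(o["orientation"]); u=tool(-8.27,50).apply([1,0,0]); print("upslope in tool",R.inv().apply(u).round(3))
```

```text
9.1 p [ 0.4564 -0.2157  0.0455] xax [ 0.69  -0.101  0.717] zax [ 0.71  -0.103 -0.697] F [ 0.4 -0.3 -0. ] gap 0.0638 g 29.99528020620346 j [-41. -33. 142.  40.  37.  32.]
upslope in tool [ 0.997 -0.001 -0.073]
```

Request:
{"name": "drive_tool", "arguments": {
  "steps": [
    [0.01,0,-0.0007,0,0,0,0.6],
    [0.015,0,-0.0011,0,0,0,0.6],
    [0.015,0,-0.0011,0,0,0,0.6],
    [0.015,0,-0.0011,0,0,0,0.6],
    [0.02,0,-0.0015,0,0,0,0.6],
    [0.015,0,-0.001,0,0,0,0.6],
    [0.02,0,-0.015,0,0,0,0.6],
    [0.02,0,-0.025,0,0,0,0.6]
  ]
}}

```text
time_s: 9.9
ee_pos: [0.5131, -0.2236, 0.1704]
orientation: [0.027, 0.919, -0.067, 0.387]
ft_force: [-0.1, 0.1, -0.6]
finger_gap: 0.0633
grasp_force: 30.0
```

Run:
```python
from h import *
state(); im=env.get_image("wrist"); cv2.imwrite("pics/w3.png",cv2.resize(im[:,:,::-1],(640,480),interpolation=cv2.INTER_CUBIC))
```

```text
9.9 p [ 0.5131 -0.2236  0.1704] xax [ 0.692 -0.102  0.715] zax [ 0.708 -0.101 -0.699] F [-0.1  0.1 -0.6] gap 0.0633 g 29.99597042798996 j [-36. -32. 129.  29.  45.  49.]
```

View pics/w3.png

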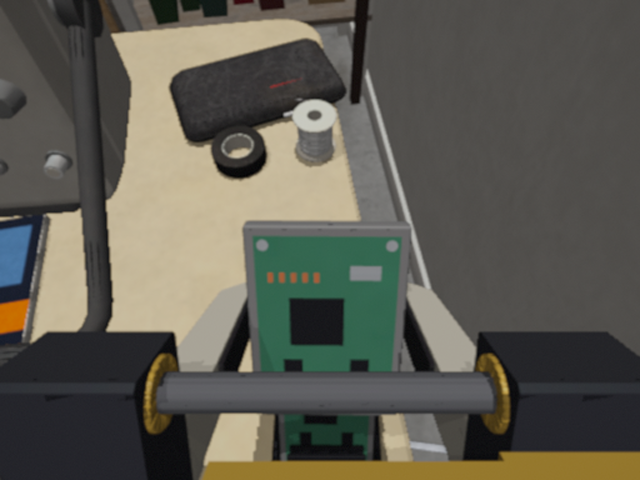

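The module is held between the fingers, its top corners at (246,224) and (409,224) in the 640 view. I'll check it against the expected in-hand offset and plan a look at the open magazine on the way.

Run:
```python
from h import *
o=env.observe(); R=Rq(o["orientation"])
def corner(c,a,xx,y,zz):
    x=np.array([np.cos(a),0,-np.sin(a)]); n=np.array([-np.sin(a),0,-np.cos(a)])
    return R.apply(np.array(c)+xx*x+[0,y,0]+zz*n)+o["ee_pos"]
for c in ([-.0052,0,-.0047],[-.001,0,-.0047]):
    P=[corner(c,np.radians(4.2),.045,s*.032,z) for z in(-.004,.004) for s in(-1,1)]
    print(((wproj(o,P)+.5)*1.25-.5).round(1).tolist())
plan([.50,-.077,.24],tool(99.3,46))
```

```text
[[243.6, 225.6], [411.0, 225.5], [239.3, 232.8], [415.4, 232.7]]
[[242.9, 214.9], [411.7, 214.8], [238.6, 221.6], [416.1, 221.5]]
n 14 tool delta [0.0206, -0.1439, -0.0685] rot [77.45, 0.02, -74.67] per-row rot [5.53, 0.0, -5.33]
[0.0015, -0.0103, -0.0049]
[0.0024, -0.0105, -0.0039]
[0.0034, -0.0106, -0.0029]
[0.0044, -0.0104, -0.0018]
[0.0054, -0.0101, -0.0009]
[0.0063, -0.0096, 0.0001]
[0.0071, -0.0089, 0.001]
[0.0079, -0.0081, 0.0018]
[0.0086, -0.0071, 0.0026]
[0.0093, -0.006, 0.0032]
[0.0098, -0.0048, 0.0037]
[0.0101, -0.0035, 0.0041]
[0.0104, -0.0021, 0.0044]
[0.0105, -0.0007, 0.0045]
```

Run:
```python
from h import *
plan([.493,-.032,.26],tool(99.3,20))
```

```text
n 14 tool delta [0.0257, -0.1874, -0.092] rot [59.04, -17.81, -90.74] per-row rot [4.22, -1.27, -6.48]
[0.0018, -0.0134, -0.0066]
[0.0032, -0.0136, -0.0056]
[0.0046, -0.0135, -0.0047]
[0.0061, -0.0132, -0.0039]
[0.0074, -0.0127, -0.0031]
[0.0088, -0.012, -0.0023]
[0.01, -0.011, -0.0017]
[0.0112, -0.0099, -0.0012]
[0.0122, -0.0087, -0.0007]
[0.0131, -0.0073, -0.0004]
[0.0139, -0.0058, -0.0002]
[0.0144, -0.0042, -0.0002]
[0.0148, -0.0026, -0.0003]
[0.015, -0.0009, -0.0005]
```

Request:
{"name": "drive_tool", "arguments": {
  "steps": [
    [0.002,-0.013,-0.007,4.22,-1.27,-6.48,0.6],
    [0.003,-0.014,-0.006,4.22,-1.27,-6.48,0.6],
    [0.005,-0.014,-0.005,4.22,-1.27,-6.48,0.6],
    [0.006,-0.013,-0.004,4.22,-1.27,-6.48,0.6],
    [0.007,-0.013,-0.003,4.22,-1.27,-6.48,0.6],
    [0.009,-0.012,-0.002,4.22,-1.27,-6.48,0.6],
    [0.01,-0.011,-0.002,4.22,-1.27,-6.48,0.6],
    [0.011,-0.01,-0.001,4.22,-1.27,-6.48,0.6]
  ]
}}

```text
time_s: 10.75
ee_pos: [0.5001, -0.1133, 0.2192]
orientation: [-0.073, 0.853, 0.447, 0.26]
ft_force: [0.4, 0.1, -0.6]
finger_gap: 0.0637
grasp_force: 30.0
```

Request:
{"name": "drive_tool", "arguments": {
  "steps": [
    [0.012,-0.009,-0.001,4.22,-1.27,-6.48,0.6],
    [0.013,-0.007,0,4.22,-1.27,-6.48,0.6],
    [0.014,-0.006,0,4.22,-1.27,-6.48,0.6],
    [0.0145,-0.004,0,4.22,-1.27,-6.48,0.6],
    [0.015,-0.003,0,4.22,-1.27,-6.48,0.6],
    [0.015,-0.001,0,4.22,-1.27,-6.48,0.6],
    [0,0,0,0,0,0,0.6],
    [0,0,0,0,0,0,0.6]
  ]
}}

```text
time_s: 11.55
ee_pos: [0.4912, -0.0302, 0.2528]
orientation: [-0.135, 0.638, 0.75, 0.113]
ft_force: [0.3, -0.3, -0.4]
finger_gap: 0.0638
grasp_force: 30.0
```

Run:
```python
from h import *
state(); im=env.get_image("wrist"); cv2.imwrite("pics/w4.png",cv2.resize(im[:,:,::-1],(800,600),interpolation=cv2.INTER_CUBIC))
```

```text
11.6 p [ 0.4912 -0.0302  0.2528] xax [-0.149  0.926  0.346] zax [-0.058  0.341 -0.938] F [ 0.3 -0.3 -0.4] gap 0.0638 g 29.995698630809784 j [-17. -12. 101.  18. 101. -24.]
```

View pics/w4.png

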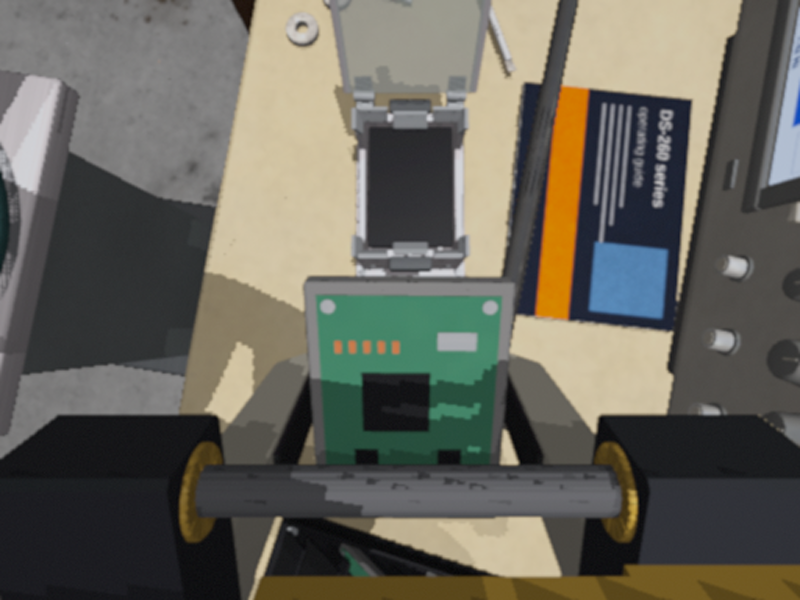

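The wrist view shows the held module and, above it, the open magazine: black floor from (368,125) to (455,245), catches near (411,112) and (411,255). I'll enlarge it once for centring.

Run:
```python
from h import *
im=cv2.imread("pics/w4.png"); cv2.imwrite("pics/w4c.png",cv2.resize(im[80:280,330:490],None,fx=3,fy=3,interpolation=cv2.INTER_CUBIC))
```

```text
(no output)
```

View pics/w4c.png

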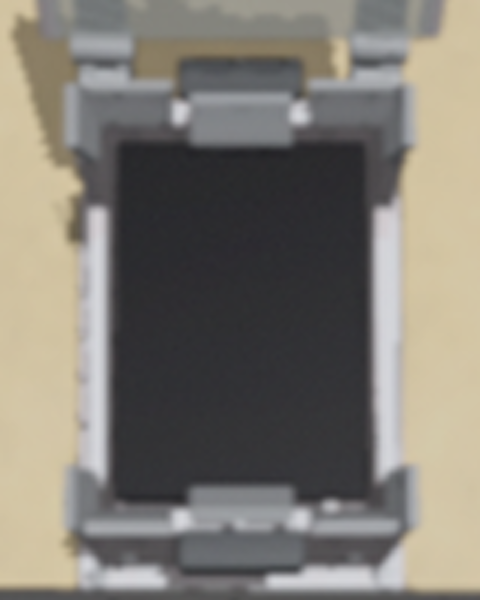

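Run:
```python
from h import *
o=env.observe()
def px(u,v): return full((u+.5)/3-.5+330,(v+.5)/3-.5+80)
ob=[(187,147,.0415,.012,.072),(297,147,.0415,-.012,.072),(187,487,-.0415,.012,.074),(296,487,-.0415,-.012,.074),(241.5,147,.0415,0,.071),(241.5,490,-.0415,0,.071)]
fun=lambda q:(wproj(o,place(q,[k[2:] for k in ob]))-[px(*k[:2]) for k in ob]).ravel()
f=least_squares(fun,[.473,.091,1.733]); q=f.x; print(q,np.degrees(q[2]),f.fun.reshape(-1,2).round(2).tolist())
# target: module centre in tool (-.005,0,-.0047), module pitched 4.2
R=tool(np.degrees(q[2]),-4.2); 
for zc in (.10,.083,.066):
    c=place(q,[0,0,zc])[0]; p=c-R.apply([-.0048,0,-.0047]); print(zc,"tcp",p.round(4))
    if zc==.10: plan(p+[0,0,.03],R); P=p
print(place(q,[[.06,0,.0855],[0,0,.072]]))
```

```text
[0.47266583 0.0925547  1.72897102] 99.06274233456071 [[1.02, -0.2], [-1.09, -0.2], [0.74, 0.13], [-0.73, 0.15], [0.07, 0.16], [-0.0, -0.04]]
0.1 tcp [0.472  0.0969 0.095 ]
n 5 tool delta [0.0768, 0.002, 0.1645] rot [-0.2, -24.45, 0.07] per-row rot [-0.04, -4.89, 0.01]
[0.0154, 0.0004, 0.0329]
[0.0181, 0.0004, 0.0315]
[0.0207, 0.0003, 0.0298]
[0.0232, 0.0003, 0.0279]
[0.0255, 0.0003, 0.0259]
0.083 tcp [0.472  0.0969 0.078 ]
0.066 tcp [0.472  0.0969 0.061 ]
[[0.46321488 0.15180569 0.0855    ]
 [0.47266583 0.0925547  0.072     ]]
```

Request:
{"name": "drive_tool", "arguments": {
  "steps": [
    [0.016,0,0.033,0,-4.9,0,0.6],
    [0.018,0,0.032,0,-4.9,0,0.6],
    [0.021,0.001,0.03,0,-4.9,0,0.6],
    [0.023,0.001,0.028,0,-4.9,0,0.6],
    [0.025,0,0.026,0,-4.9,0,0.6],
    [0,0,0,0,0,0,0.6],
    [0,0,0,0,0,0,0.6]
  ]
}}

```text
time_s: 12.3
ee_pos: [0.4711, 0.0975, 0.1241]
orientation: [0.027, 0.647, 0.762, -0.025]
ft_force: [0.2, 0.4, -0.8]
finger_gap: 0.0633
grasp_force: 30.0
```

Run:
```python
from h import *
state(); plan([.472,.0969,.095],tool(99.06,-4.2))
im=env.get_image("wrist"); cv2.imwrite("pics/w5.png",cv2.resize(im[:,:,::-1],(800,600),interpolation=cv2.INTER_CUBIC))
```

```text
12.3 p [0.4711 0.0975 0.1241] xax [-0.162  0.984 -0.074] zax [ 0.008 -0.073 -0.997] F [ 0.2  0.4 -0.8] gap 0.0633 g 29.995896220207214 j [ 11. -15. 113.  -4.  82.   2.]
n 1 tool delta [0.0015, 0.0009, 0.0291] rot [-0.2, 0.02, 0.26] per-row rot [-0.2, 0.02, 0.26]
[0.0015, 0.0009, 0.0291]
```

View pics/w5.png

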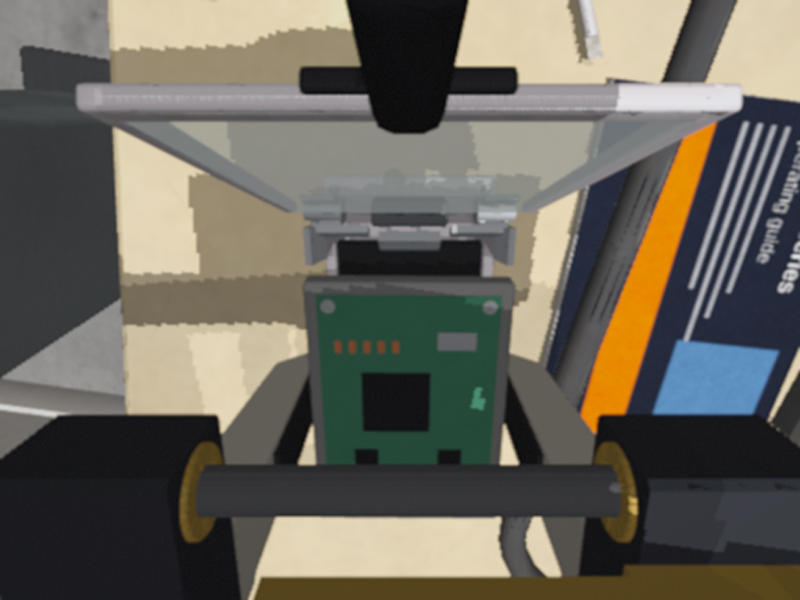

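The wrist view shows the module centred over the well: module 306–511 across, catch centre at (410,235), floor edges 338–480. I'll lower it.

Request:
{"name": "drive_tool", "arguments": {
  "steps": [
    [0.001,0.0005,0.015,0,0,0.2,0.6],
    [0.001,0.0005,0.014,0,0,0,0.6],
    [0.0007,0,0.008,0,0,0,0.6],
    [0.0005,0,0.006,0,0,0,0.6],
    [0,0,0,0,0,0,0.6]
  ]
}}

```text
time_s: 12.85
ee_pos: [0.4721, 0.097, 0.0805]
orientation: [0.027, 0.648, 0.76, -0.026]
ft_force: [0.1, -0.2, 0.6]
finger_gap: 0.0632
grasp_force: 30.0
```

Request:
{"name": "drive_tool", "arguments": {
  "steps": [
    [0.0003,0,0.004,0,0,0,0.6],
    [0.0003,0,0.004,0,0,0,0.6],
    [0.0003,0,0.004,0,0,0,0.6],
    [0,0,0,0,0,0,0.6]
  ]
}}

```text
time_s: 13.25
ee_pos: [0.4726, 0.0973, 0.0693]
orientation: [0.028, 0.648, 0.761, -0.025]
ft_force: [3.4, -2.5, 0.6]
finger_gap: 0.0638
grasp_force: 30.0
```

Run:
```python
from h import *
state(); plan([.472,.0969,.061],tool(99.06,-4.2))
```

```text
13.2 p [0.4726 0.0973 0.0693] xax [-0.158  0.985 -0.075] zax [ 0.009 -0.074 -0.997] F [ 3.4 -2.5  0.6] gap 0.0638 g 29.995451867580414 j [ 11. -12. 116.  -4.  76.   3.]
n 1 tool delta [0.0003, -0.0006, 0.0083] rot [-0.14, 0.1, 0.07] per-row rot [-0.14, 0.1, 0.07]
[0.0003, -0.0006, 0.0083]
```

Request:
{"name": "drive_tool", "arguments": {
  "steps": [
    [0.0002,0,0.003,0,0,0,0.6],
    [0.0002,0,0.003,0,0,0,0.6],
    [0.0001,0,0.002,0,0,0,0.6],
    [0.0001,0,0.002,0,0,0,0.6],
    [0,0,0,0,0,0,0.6],
    [0,0,0,0,0,0,0.6]
  ]
}}

```text
time_s: 13.85
ee_pos: [0.4724, 0.0972, 0.0593]
orientation: [0.027, 0.648, 0.761, -0.025]
ft_force: [2.6, -3.3, 2.6]
finger_gap: 0.0635
grasp_force: 30.0
```

Run:
```python
from h import *
state()
```

```text
13.8 p [0.4724 0.0972 0.0593] xax [-0.158  0.985 -0.075] zax [ 0.009 -0.074 -0.997] F [ 2.6 -3.3  2.6] gap 0.0635 g 29.994909167289734 j [ 11. -12. 117.  -4.  75.   3.]
```

Request:
{"name": "drive_tool", "arguments": {
  "steps": [
    [0,0,0,0,0,0,0.8],
    [0,0,0,0,0,0,0.9],
    [0,0,0,0,0,0,0.9],
    [-0.001,0,-0.015,0,0,0,0.9],
    [-0.003,0,-0.035,0,0,0,0.9],
    [-0.003,0,-0.045,0,4,0,0.9],
    [-0.03,0,-0.03,0,6,0,1],
    [0,0,0,0,0,0,1]
  ]
}}

```text
time_s: 14.65
ee_pos: [0.4794, 0.0643, 0.1906]
orientation: [-0.037, 0.65, 0.759, 0.035]
ft_force: [-0.1, 0.2, -0.9]
finger_gap: 0.0916
grasp_force: 0.0
```

Run:
```python
from h import *
state(); im=env.get_image("wrist")[:,:,::-1]; cv2.imwrite("pics/w6.png",cv2.resize(im[60:300,140:380],(600,600),interpolation=cv2.INTER_CUBIC))
```

```text
14.7 p [0.4794 0.0643 0.1906] xax [-0.153  0.983  0.102] zax [-0.012  0.101 -0.995] F [-0.1  0.2 -0.9] gap 0.0916 g 0.0 j [  1. -17. 109.   6.  89.  -8.]
```

View pics/w6.png

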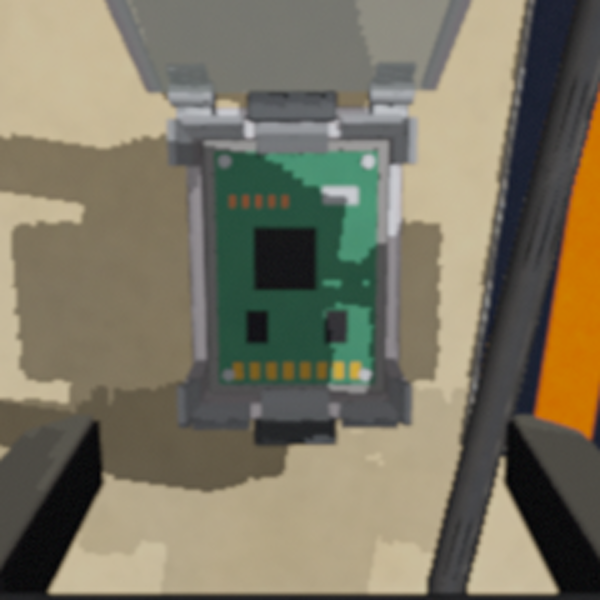

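Module 1 lies in the well with both catches, at (293,135) and (293,402), over its ends. On to module 2.

Run:
```python
from h import *
plan([.543,-.228,.20],tool(-8.27,46))
```

```text
n 14 tool delta [-0.2973, 0.0185, -0.0419] rot [-47.39, 27.61, 97.88] per-row rot [-3.39, 1.97, 6.99]
[-0.0212, 0.0013, -0.003]
[-0.0208, 0.0041, -0.0036]
[-0.02, 0.0068, -0.0039]
[-0.0189, 0.0094, -0.0041]
[-0.0174, 0.0119, -0.0041]
[-0.0157, 0.0141, -0.0039]
[-0.0137, 0.0162, -0.0035]
[-0.0115, 0.0179, -0.003]
[-0.0092, 0.0193, -0.0022]
[-0.0067, 0.0204, -0.0013]
[-0.0041, 0.0211, -0.0003]
[-0.0015, 0.0214, 0.0009]
[0.001, 0.0214, 0.0021]
[0.0035, 0.0209, 0.0035]
```

Request:
{"name": "drive_tool", "arguments": {
  "steps": [
    [-0.021,0.001,-0.003,-3.39,1.97,7,1],
    [-0.021,0.004,-0.004,-3.39,1.97,7,1],
    [-0.02,0.007,-0.004,-3.39,1.97,7,1],
    [-0.019,0.009,-0.004,-3.39,1.97,7,1],
    [-0.017,0.012,-0.004,-3.39,1.97,7,1],
    [-0.016,0.014,-0.004,-3.39,1.97,7,1],
    [-0.014,0.016,-0.004,-3.39,1.97,7,1],
    [-0.011,0.018,-0.003,-3.39,1.97,7,1]
  ]
}}

```text
time_s: 15.5
ee_pos: [0.5141, -0.0995, 0.1921]
orientation: [-0.001, 0.907, 0.329, 0.264]
ft_force: [0.7, -0.1, -0.1]
finger_gap: 0.093
grasp_force: 0.0
```

Request:
{"name": "drive_tool", "arguments": {
  "steps": [
    [-0.009,0.019,-0.002,-3.39,1.97,7,1],
    [-0.007,0.02,-0.001,-3.39,1.97,7,1],
    [-0.004,0.021,0,-3.39,1.97,7,1],
    [-0.001,0.021,0.001,-3.39,1.97,7,1],
    [0.001,0.021,0.002,-3.39,1.97,7,1],
    [0.003,0.021,0.003,-3.39,1.97,7,1],
    [0,0,0,0,0,0,1],
    [0,0,0,0,0,0,1]
  ]
}}

```text
time_s: 16.3
ee_pos: [0.5417, -0.2223, 0.1965]
orientation: [0.028, 0.919, -0.063, 0.387]
ft_force: [0.1, 0.0, -0.2]
finger_gap: 0.0929
grasp_force: 0.0
```

Run:
```python
from h import *
state(); R=tool(-8.27,46); u=tool(-8.27,50).apply([1,0,0]);g=np.array([.4920,-.2209,.0455]); plan(g+.06*u,R); print((R.inv().apply(-.06*u)).round(4))
```

```text
16.3 p [ 0.5417 -0.2223  0.1965] xax [ 0.692 -0.094  0.715] zax [ 0.708 -0.099 -0.699] F [ 0.1  0.  -0.2] gap 0.0929 g 0.0 j [-34. -29. 124.  26.  45.  52.]
n 3 tool delta [-0.0827, 0.0054, 0.0657] rot [-0.21, 0.33, 0.36] per-row rot [-0.07, 0.11, 0.12]
[-0.0276, 0.0018, 0.0219]
[-0.0276, 0.0018, 0.0218]
[-0.0277, 0.0019, 0.0218]
[-0.0599  0.      0.0042]
```

Request:
{"name": "drive_tool", "arguments": {
  "steps": [
    [-0.0275,0.003,0.022,-0.2,0.3,0.4,1],
    [-0.0275,0.0025,0.022,0,0,0,1],
    [-0.0275,0,0.022,0,0,0,1],
    [-0.02,0,0.0014,0,0,0,1],
    [-0.02,0,0.0014,0,0,0,1],
    [-0.02,0,0.0014,0,0,0,1],
    [0,0,0,0,0,0,1],
    [0,0,0,0,0,0,1]
  ]
}}

```text
time_s: 17.1
ee_pos: [0.4936, -0.2215, 0.0465]
orientation: [0.028, 0.918, -0.068, 0.39]
ft_force: [0.0, -0.6, 0.5]
finger_gap: 0.0926
grasp_force: 0.0
```

Run:
```python
from h import *
state(); plan([.4920,-.2209,.0455],tool(-8.27,46))
```

```text
17.1 p [ 0.4936 -0.2215  0.0465] xax [ 0.686 -0.102  0.72 ] zax [ 0.713 -0.105 -0.693] F [ 0.  -0.6  0.5] gap 0.0926 g 0.0 j [-38. -26. 138.  41.  33.  33.]
n 1 tool delta [-0.0019, -0.0003, -0.0005] rot [0.09, -0.1, -0.16] per-row rot [0.09, -0.1, -0.16]
[-0.0019, -0.0003, -0.0005]
```

Request:
{"name": "drive_tool", "arguments": {
  "steps": [
    [-0.0019,-0.0003,-0.0005,0,0,-0.1,1],
    [0,0,0,0,0,0,0.8],
    [0,0,0,0,0,0,0.6],
    [0,0,0,0,0,0,0.6],
    [0,0,0,0,0,0,0.6],
    [0,0,0,0,0,0,0.6]
  ],
  "grip_force": 30
}}

```text
time_s: 17.7
ee_pos: [0.4915, -0.2213, 0.0449]
orientation: [0.029, 0.918, -0.068, 0.39]
ft_force: [-0.8, 0.1, 0.2]
finger_gap: 0.0635
grasp_force: 30.0
```

Request:
{"name": "drive_tool", "arguments": {
  "steps": [
    [0.01,0,-0.0007,0,0,0,0.6],
    [0.015,0,-0.0011,0,0,0,0.6],
    [0.015,0,-0.0011,0,0,0,0.6],
    [0.015,0,-0.0011,0,0,0,0.6],
    [0.02,0,-0.0015,0,0,0,0.6],
    [0.015,0,-0.001,0,0,0,0.6],
    [0.02,0,-0.015,0,0,0,0.6],
    [0.02,0,-0.025,0,0,0,0.6]
  ]
}}

```text
time_s: 18.5
ee_pos: [0.5475, -0.2294, 0.1699]
orientation: [0.028, 0.918, -0.068, 0.389]
ft_force: [0.4, -0.4, -0.4]
finger_gap: 0.0637
grasp_force: 30.0
```

Run:
```python
from h import *
state(); plan([.472,.0969,.20],tool(99.06,-4.2))
im=env.get_image("wrist")[:,:,::-1]; g=im[150:220,170:350]; cv2.imwrite("pics/w7.png",cv2.resize(g,None,fx=4,fy=4,interpolation=cv2.INTER_CUBIC))
```

```text
18.5 p [ 0.5475 -0.2294  0.1699] xax [ 0.688 -0.104  0.718] zax [ 0.711 -0.105 -0.696] F [ 0.4 -0.4 -0.4] gap 0.0637 g 29.99599277973175 j [-34. -26. 126.  28.  41.  50.]
n 15 tool delta [-0.0641, -0.3116, -0.1088] rot [39.15, -34.24, -102.9] per-row rot [2.61, -2.28, -6.86]
[-0.0043, -0.0208, -0.0073]
[-0.002, -0.0215, -0.0062]
[0.0004, -0.0218, -0.0051]
[0.0028, -0.0218, -0.0042]
[0.0052, -0.0215, -0.0034]
[0.0077, -0.0209, -0.0027]
[0.01, -0.0199, -0.0021]
[0.0123, -0.0187, -0.0017]
[0.0143, -0.0172, -0.0014]
[0.0162, -0.0154, -0.0012]
[0.0179, -0.0134, -0.0013]
[0.0193, -0.0112, -0.0014]
[0.0205, -0.0089, -0.0018]
[0.0213, -0.0065, -0.0023]
[0.0219, -0.004, -0.0029]
```

View pics/w7.png

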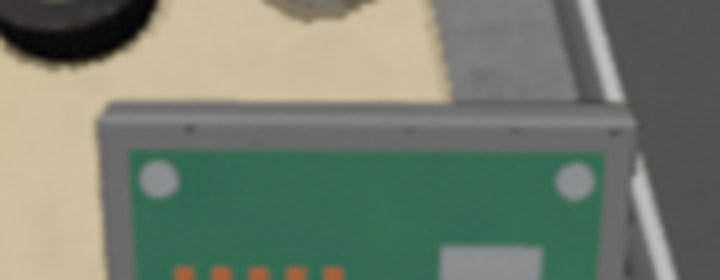

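The crop shows module 2's top edge at row 102, so it sits about 2 mm further up in the grip than module 1. I'll allow for that.

Request:
{"name": "drive_tool", "arguments": {
  "steps": [
    [-0.004,-0.021,-0.007,2.61,-2.28,-6.86,0.6],
    [-0.002,-0.0215,-0.006,2.61,-2.28,-6.86,0.6],
    [0,-0.022,-0.005,2.61,-2.28,-6.86,0.6],
    [0.003,-0.022,-0.004,2.61,-2.28,-6.86,0.6],
    [0.005,-0.0215,-0.003,2.61,-2.28,-6.86,0.6],
    [0.008,-0.021,-0.003,2.61,-2.28,-6.86,0.6],
    [0.01,-0.02,-0.002,2.61,-2.28,-6.86,0.6],
    [0.012,-0.019,-0.002,2.61,-2.28,-6.86,0.6]
  ]
}}

```text
time_s: 19.35
ee_pos: [0.5071, -0.0543, 0.186]
orientation: [0.033, 0.883, 0.426, 0.194]
ft_force: [0.5, -0.8, -0.6]
finger_gap: 0.0633
grasp_force: 30.0
```

Request:
{"name": "drive_tool", "arguments": {
  "steps": [
    [0.014,-0.017,-0.001,2.61,-2.28,-6.86,0.6],
    [0.016,-0.0155,-0.001,2.61,-2.28,-6.86,0.6],
    [0.018,-0.0135,-0.001,2.61,-2.28,-6.86,0.6],
    [0.019,-0.011,-0.001,2.61,-2.28,-6.86,0.6],
    [0.0205,-0.009,-0.002,2.61,-2.28,-6.86,0.6],
    [0.0205,-0.0065,-0.002,2.61,-2.28,-6.86,0.6],
    [0.02,-0.004,-0.003,2.61,-2.28,-6.86,0.6],
    [0,0,0,0,0,0,0.6]
  ]
}}

```text
time_s: 20.15
ee_pos: [0.4723, 0.0963, 0.1982]
orientation: [0.029, 0.646, 0.762, -0.024]
ft_force: [-0.0, 0.3, -0.0]
finger_gap: 0.0635
grasp_force: 30.0
```

Run:
```python
from h import *
state(); plan([.4723,.0948,.096],tool(99.06,-4.2))
```

```text
20.1 p [0.4723 0.0963 0.1982] xax [-0.163  0.984 -0.076] zax [ 0.013 -0.075 -0.997] F [-0.   0.3 -0. ] gap 0.0635 g 29.995205104351044 j [ 11. -17. 108.  -4.  89.   2.]
n 3 tool delta [0.0063, -0.0003, 0.102] rot [0.07, 0.14, 0.36] per-row rot [0.02, 0.05, 0.12]
[0.0021, -0.0001, 0.034]
[0.0021, -0.0001, 0.034]
[0.002, -0.0001, 0.034]
```

Request:
{"name": "drive_tool", "arguments": {
  "steps": [
    [0.002,0,0.034,0,0,0.4,0.6],
    [0.002,0,0.034,0,0,0,0.6],
    [0.002,0,0.033,0,0,0,0.6],
    [0.0005,0,0.007,0,0,0,0.6],
    [0.0005,0,0.007,0,0,0,0.6],
    [0,0,0,0,0,0,0.6]
  ]
}}

```text
time_s: 20.75
ee_pos: [0.4731, 0.0922, 0.0835]
orientation: [0.03, 0.652, 0.758, -0.023]
ft_force: [0.7, -1.4, -8.4]
finger_gap: 0.0639
grasp_force: 30.0
```

Run:
```python
from h import *
state(); plan([.4723,.0948,.059],tool(99.06,-4.2))
```

```text
20.8 p [0.4731 0.0922 0.0835] xax [-0.149  0.986 -0.075] zax [ 0.015 -0.073 -0.997] F [ 0.7 -1.4 -8.4] gap 0.0639 g 29.985169172286987 j [ 11. -13. 116.  -4.  77.   3.]
n 1 tool delta [0.0045, -0.0005, 0.0243] rot [0.19, 0.09, -0.47] per-row rot [0.19, 0.09, -0.47]
[0.0045, -0.0005, 0.0243]
```

Run:
```python
from h import *
state(); im=env.get_image("wrist")[:,:,::-1]; s=env.get_image("scene")[:,:,::-1]; o=state()
c=np.zeros((600,800,3),np.uint8); c[:,:400]=cv2.resize(im[0:300,160:360],(400,600),interpolation=cv2.INTER_CUBIC); c[:,400:]=cv2.resize(s[120:270,190:290],(400,600),interpolation=cv2.INTER_CUBIC)
cv2.imwrite("pics/w8.png",c)
```

```text
20.8 p [0.4731 0.0922 0.0835] xax [-0.149  0.986 -0.075] zax [ 0.015 -0.073 -0.997] F [ 0.7 -1.4 -8.4] gap 0.0639 g 29.985169172286987 j [ 11. -13. 116.  -4.  77.   3.]
20.9 p [0.4731 0.0923 0.0837] xax [-0.149  0.986 -0.075] zax [ 0.015 -0.074 -0.997] F [ 1.4 -3.2 -9.9] gap 0.0637 g 29.993615448474884 j [ 11. -13. 116.  -4.  77.   3.]
```

View pics/w8.png

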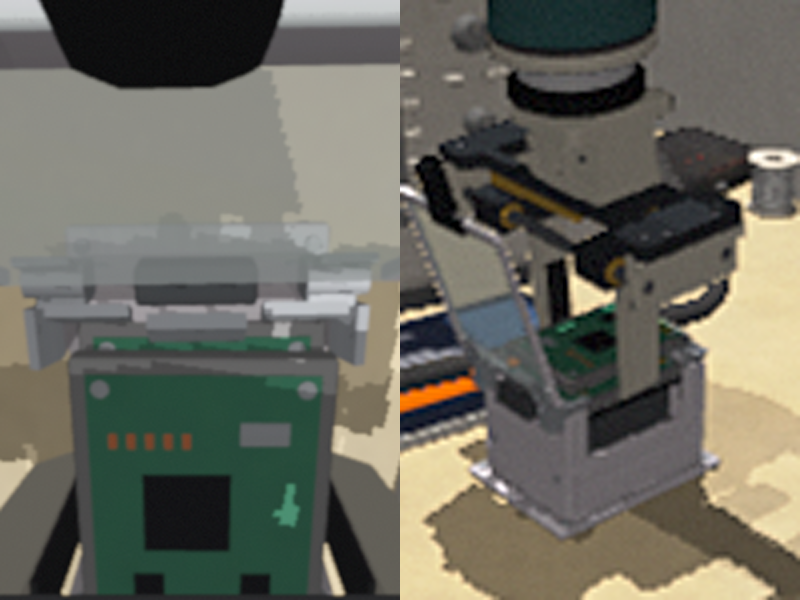

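The left view shows module 2 about level with the well but slid back and slightly yawed (top edge from row 355 to 363). In the scene view on the right it sits above the well. I'll back up a little and check the force.

Request:
{"name": "drive_tool", "arguments": {
  "steps": [
    [0,0,-0.003,0,0,0,0.6],
    [0,0,-0.002,0,0,0,0.6],
    [0,0,0,0,0,0,0.6]
  ]
}}

```text
time_s: 21.15
ee_pos: [0.4734, 0.0931, 0.0895]
orientation: [0.03, 0.651, 0.758, -0.022]
ft_force: [-0.3, 0.2, -1.3]
finger_gap: 0.0635
grasp_force: 30.0
```

Run:
```python
from h import *
o=state(); print(o["wrist_torque"])
im=env.get_image("wrist")[:,:,::-1]; cv2.imwrite("pics/aux.png",im)
```

```text
21.1 p [0.4734 0.0931 0.0895] xax [-0.15   0.986 -0.075] zax [ 0.017 -0.073 -0.997] F [-0.3  0.2 -1.3] gap 0.0635 g 29.99587833881378 j [ 11. -14. 116.  -4.  78.   3.]
[ 0.00635454  0.00417774 -0.01998425]
```

```bash
cat >> h.py <<'E'
def board(im):
    """green-board top edge line & left/right edges (BGR 384x512)"""
    g=(im[:,:,1].astype(int)-im[:,:,2]>22)
    out={}
    for c in (215,228,295,308):
        r=222
        while r>100 and (g[r-1,c] or g[r-2,c] or g[r-3,c]): r-=1
        out[c]=r
    row=g[200]; 
    l=260
    while l>150 and (row[l-1] or row[l-2] or row[l-3]): l-=1
    rr=260
    while rr<380 and (row[rr+1] or row[rr+2] or row[rr+3]): rr+=1
    return out,l,rr
E
python3 - <<'E'
from h import *
for n in("w3","w4","w5"): print(n,board(cv2.resize(cv2.imread(f"pics/{n}.png"),(512,384),interpolation=cv2.INTER_AREA)))
w7=cv2.resize(cv2.imread("pics/w7.png"),(180,70),interpolation=cv2.INTER_AREA); a=np.zeros((384,512,3),np.uint8); a[150:220,170:350]=w7; print("w7",board(a))
w8=cv2.resize(cv2.imread("pics/w8.png")[:,:400],(200,300),interpolation=cv2.INTER_AREA); a=np.zeros((384,512,3),np.uint8); a[:300,160:360]=w8; print("w8",board(a))
print("aux",board(cv2.imread("pics/aux.png")))
E
```

```text
w3 ({215: 222, 228: 222, 295: 222, 308: 189}, 212, 310)
w4 ({215: 222, 228: 189, 295: 222, 308: 189}, 212, 310)
w5 ({215: 222, 228: 222, 295: 222, 308: 190}, 213, 309)
w7 ({215: 222, 228: 222, 295: 222, 308: 188}, 203, 320)
w8 ({215: 222, 228: 222, 295: 222, 308: 188}, 203, 319)
aux ({215: 222, 228: 222, 295: 222, 308: 188}, 203, 319)
```

```bash
sed -i 's/(215,228,295,308)/(222,240,265,275,300)/; s/r=222/r=208/; s/row=g\[200\]/row=g[206]/' h.py
python3 - <<'E'
from h import *
for n in("w3","w4","w5"): print(n,board(cv2.resize(cv2.imread(f"pics/{n}.png"),(512,384),interpolation=cv2.INTER_AREA)))
w7=cv2.resize(cv2.imread("pics/w7.png"),(180,70),interpolation=cv2.INTER_AREA); a=np.zeros((384,512,3),np.uint8); a[150:220,170:350]=w7; print("w7",board(a))
w8=cv2.resize(cv2.imread("pics/w8.png")[:,:400],(200,300),interpolation=cv2.INTER_AREA); a=np.zeros((384,512,3),np.uint8); a[:300,160:360]=w8; print("w8",board(a))
print("aux",board(cv2.imread("pics/aux.png")))
E
```

```text
w3 ({222: 189, 240: 189, 265: 189, 275: 189, 300: 189}, 203, 319)
w4 ({222: 189, 240: 189, 265: 189, 275: 189, 300: 189}, 203, 319)
w5 ({222: 189, 240: 189, 265: 190, 275: 190, 300: 190}, 204, 319)
w7 ({222: 187, 240: 187, 265: 188, 275: 188, 300: 188}, 203, 319)
w8 ({222: 188, 240: 188, 265: 188, 275: 188, 300: 188}, 204, 319)
aux ({222: 188, 240: 188, 265: 188, 275: 188, 300: 188}, 204, 319)
```

Run:
```python
from h import *
plan([.4721,.0962,.100],tool(99.06,-4.2))
```

```text
n 1 tool delta [0.0025, -0.0006, -0.0111] rot [0.26, 0.08, -0.42] per-row rot [0.26, 0.08, -0.42]
[0.0025, -0.0006, -0.0111]
```

Request:
{"name": "drive_tool", "arguments": {
  "steps": [
    [0.0025,-0.0006,-0.011,0.2,0,-0.4,0.6],
    [0,0,0,0,0,0,0.6],
    [0,0,0,0,0,0,0.6]
  ]
}}

```text
time_s: 21.5
ee_pos: [0.4719, 0.0962, 0.0994]
orientation: [0.029, 0.649, 0.76, -0.024]
ft_force: [0.3, -0.6, -0.3]
finger_gap: 0.0632
grasp_force: 30.0
```

Run:
```python
from h import *
state();plan([.4721,.0962,.083],tool(99.06,-4.2))
```

```text
21.5 p [0.4719 0.0962 0.0994] xax [-0.157  0.985 -0.075] zax [ 0.012 -0.074 -0.997] F [ 0.3 -0.6 -0.3] gap 0.0632 g 29.995982944965363 j [ 11. -14. 115.  -4.  79.   3.]
n 1 tool delta [0.0012, 0.0002, 0.0164] rot [0.02, 0.09, -0.01] per-row rot [0.02, 0.09, -0.01]
[0.0012, 0.0002, 0.0164]
```

Request:
{"name": "drive_tool", "arguments": {
  "steps": [
    [0.0006,0,0.008,0,0,0,0.6],
    [0.0006,0,0.008,0,0,0,0.6],
    [0.0003,0,0.003,0,0,0,0.6],
    [0,0,0,0,0,0,0.6]
  ]
}}

```text
time_s: 21.9
ee_pos: [0.4715, 0.096, 0.0792]
orientation: [0.028, 0.649, 0.76, -0.025]
ft_force: [0.8, -0.7, 2.4]
finger_gap: 0.0637
grasp_force: 31.1
```

Request:
{"name": "drive_tool", "arguments": {
  "steps": [
    [0.0003,0,0.004,0,0,0,0.6],
    [0.0003,0,0.004,0,0,0,0.6],
    [0,0,0,0,0,0,0.6]
  ]
}}

```text
time_s: 22.2
ee_pos: [0.4716, 0.0961, 0.0715]
orientation: [0.028, 0.649, 0.76, -0.025]
ft_force: [0.7, -0.3, 1.7]
finger_gap: 0.0636
grasp_force: 31.8
```

Request:
{"name": "drive_tool", "arguments": {
  "steps": [
    [0.0003,0,0.004,0,0,0,0.6],
    [0.0002,0,0.003,0,0,0,0.6],
    [0.0002,0,0.003,0,0,0,0.6],
    [0.0001,0,0.002,0,0,0,0.6],
    [0,0,0,0,0,0,0.6],
    [0,0,0,0,0,0,0.6]
  ]
}}

```text
time_s: 22.8
ee_pos: [0.4716, 0.096, 0.0597]
orientation: [0.028, 0.649, 0.76, -0.025]
ft_force: [-0.7, -0.4, 4.3]
finger_gap: 0.0635
grasp_force: 32.4
```

Run:
```python
from h import *
state(); im=env.get_image("wrist")[:,:,::-1]; print(board(im)); cv2.imwrite("pics/aux2.png",im)
```

```text
22.8 p [0.4716 0.096  0.0597] xax [-0.157  0.985 -0.075] zax [ 0.011 -0.074 -0.997] F [-0.7 -0.4  4.3] gap 0.0635 g 32.43392832489917 j [ 11. -12. 117.  -4.  75.   3.]
({222: 188, 240: 196, 265: 196, 275: 196, 300: 188}, 204, 319)
```

At columns 240–275 the hinge-end catch now covers the board edge, so it has snapped over. Releasing.

Request:
{"name": "drive_tool", "arguments": {
  "steps": [
    [0,0,0,0,0,0,0.8],
    [0,0,0,0,0,0,0.9],
    [0,0,0,0,0,0,0.9],
    [-0.001,0,-0.015,0,0,0,0.9],
    [-0.003,0,-0.035,0,0,0,0.9],
    [-0.003,0,-0.045,0,4,0,0.9],
    [-0.03,0,-0.03,0,6,0,1],
    [0,0,0,0,0,0,1]
  ]
}}

```text
time_s: 23.65
ee_pos: [0.4783, 0.0629, 0.1908]
orientation: [-0.036, 0.65, 0.758, 0.035]
ft_force: [-1.1, 0.2, -0.3]
finger_gap: 0.0915
grasp_force: 0.0
```

Run:
```python
from h import *
state(); im=env.get_image("wrist")[:,:,::-1]
a=cv2.resize(cv2.imread("pics/w6.png"),(240,240),interpolation=cv2.INTER_AREA); b=im[60:300,140:380]
cv2.imwrite("pics/aux3.png",im)
for n,k in(("m1",a),("m2",b)):
    g=(k[:,:,1].astype(int)-k[:,:,2]>22); col=lambda c:(np.where(g[40:170,c])[0].min()+40,np.where(g[40:170,c])[0].max()+40)
    print(n,[(c,col(c)) for c in(92,105,117,125,148)])
plan([.614,-.238,.20],tool(-8.27,46))
```

```text
23.6 p [0.4783 0.0629 0.1908] xax [-0.152  0.983  0.101] zax [-0.009  0.101 -0.995] F [-1.1  0.2 -0.3] gap 0.0915 g 0.0 j [  1. -17. 109.   6.  89.  -8.]
m1 [(92, (np.int64(61), np.int64(145))), (105, (np.int64(62), np.int64(152))), (117, (np.int64(61), np.int64(152))), (125, (np.int64(61), np.int64(152))), (148, (np.int64(60), np.int64(152)))]
m2 [(92, (np.int64(59), np.int64(143))), (105, (np.int64(60), np.int64(151))), (117, (np.int64(60), np.int64(151))), (125, (np.int64(59), np.int64(151))), (148, (np.int64(59), np.int64(151)))]
n 14 tool delta [-0.3168, 0.0889, -0.0432] rot [-47.25, 27.51, 97.84] per-row rot [-3.37, 1.96, 6.99]
[-0.0226, 0.0063, -0.0031]
[-0.0216, 0.0092, -0.0034]
[-0.0201, 0.012, -0.0035]
[-0.0184, 0.0145, -0.0034]
[-0.0164, 0.0169, -0.003]
[-0.0141, 0.0189, -0.0025]
[-0.0116, 0.0206, -0.0018]
[-0.009, 0.0219, -0.0009]
[-0.0062, 0.0229, 0.0002]
[-0.0034, 0.0234, 0.0014]
[-0.0006, 0.0235, 0.0027]
[0.0021, 0.0232, 0.0041]
[0.0047, 0.0225, 0.0056]
[0.0072, 0.0214, 0.0071]
```

Request:
{"name": "drive_tool", "arguments": {
  "steps": [
    [-0.023,0.006,-0.003,-3.39,1.97,7,1],
    [-0.022,0.009,-0.003,-3.39,1.97,7,1],
    [-0.02,0.012,-0.003,-3.39,1.97,7,1],
    [-0.018,0.0145,-0.003,-3.39,1.97,7,1],
    [-0.016,0.017,-0.003,-3.39,1.97,7,1],
    [-0.014,0.019,-0.002,-3.39,1.97,7,1],
    [-0.012,0.021,-0.002,-3.39,1.97,7,1],
    [-0.009,0.022,-0.001,-3.39,1.97,7,1]
  ]
}}

```text
time_s: 24.5
ee_pos: [0.5554, -0.1061, 0.1898]
orientation: [-0.001, 0.906, 0.329, 0.265]
ft_force: [-0.2, 0.1, 0.1]
finger_gap: 0.0929
grasp_force: 0.0
```

Request:
{"name": "drive_tool", "arguments": {
  "steps": [
    [-0.006,0.023,0,-3.39,1.97,7,1],
    [-0.003,0.023,0.001,-3.39,1.97,7,1],
    [0,0.0235,0.003,-3.39,1.97,7,1],
    [0.002,0.023,0.004,-3.39,1.97,7,1],
    [0.005,0.0225,0.005,-3.39,1.97,7,1],
    [0.007,0.025,0.007,-3.39,1.97,7,1],
    [0,0,0,0,0,0,1],
    [0,0,0,0,0,0,1]
  ]
}}

```text
time_s: 25.3
ee_pos: [0.614, -0.2365, 0.1961]
orientation: [0.028, 0.919, -0.064, 0.388]
ft_force: [0.0, 0.8, 0.3]
finger_gap: 0.0929
grasp_force: 0.0
```

Run:
```python
from h import *
state(); R=tool(-8.27,46); u=tool(-8.27,50).apply([1,0,0]);g=np.array([.5632,-.2313,.0455]); plan(g+.06*u,R)
```

```text
25.3 p [ 0.614  -0.2365  0.1961] xax [ 0.691 -0.096  0.717] zax [ 0.71  -0.1   -0.697] F [0.  0.8 0.3] gap 0.0929 g 0.0 j [-30. -18. 117.  25.  40.  55.]
n 3 tool delta [-0.0837, 0.002, 0.064] rot [-0.16, 0.2, 0.24] per-row rot [-0.05, 0.07, 0.08]
[-0.0279, 0.0007, 0.0213]
[-0.0279, 0.0007, 0.0213]
[-0.0279, 0.0007, 0.0213]
```

Request:
{"name": "drive_tool", "arguments": {
  "steps": [
    [-0.028,0.001,0.0213,-0.2,0.2,0.2,1],
    [-0.028,0.001,0.0213,0,0,0,1],
    [-0.028,0,0.0213,0,0,0,1],
    [-0.02,0,0.0014,0,0,0,1],
    [-0.02,0,0.0014,0,0,0,1],
    [-0.02,0,0.0014,0,0,0,1],
    [0,0,0,0,0,0,1],
    [0,0,0,0,0,0,1]
  ]
}}

```text
time_s: 26.1
ee_pos: [0.564, -0.232, 0.0466]
orientation: [0.029, 0.918, -0.067, 0.391]
ft_force: [0.5, 0.1, 0.6]
finger_gap: 0.093
grasp_force: 0.0
```

Run:
```python
from h import *
state(); plan([.5632,-.2313,.0455],tool(-8.27,46))
```

```text
26.1 p [ 0.564  -0.232   0.0466] xax [ 0.686 -0.101  0.721] zax [ 0.713 -0.106 -0.693] F [0.5 0.1 0.6] gap 0.093 g 0.0 j [-33. -15. 130.  40.  27.  35.]
n 1 tool delta [-0.0014, -0.0006, 0.0002] rot [0.13, -0.14, -0.05] per-row rot [0.13, -0.14, -0.05]
[-0.0014, -0.0006, 0.0002]
```

Request:
{"name": "drive_tool", "arguments": {
  "steps": [
    [-0.0014,-0.0006,0,0,0,0,1],
    [0,0,0,0,0,0,0.8],
    [0,0,0,0,0,0,0.6],
    [0,0,0,0,0,0,0.6],
    [0,0,0,0,0,0,0.6],
    [0,0,0,0,0,0,0.6]
  ],
  "grip_force": 30
}}

```text
time_s: 26.7
ee_pos: [0.5627, -0.2318, 0.045]
orientation: [0.029, 0.918, -0.068, 0.391]
ft_force: [1.3, 0.3, -0.5]
finger_gap: 0.0638
grasp_force: 30.0
```

Request:
{"name": "drive_tool", "arguments": {
  "steps": [
    [0.01,0,-0.0007,0,0,0,0.6],
    [0.015,0,-0.0011,0,0,0,0.6],
    [0.015,0,-0.0011,0,0,0,0.6],
    [0.015,0,-0.0011,0,0,0,0.6],
    [0.02,0,-0.0015,0,0,0,0.6],
    [0.015,0,-0.001,0,0,0,0.6],
    [0.02,0,-0.015,0,0,0,0.6],
    [0.02,0,-0.025,0,0,0,0.6]
  ]
}}

```text
time_s: 27.5
ee_pos: [0.6186, -0.2399, 0.1701]
orientation: [0.029, 0.918, -0.068, 0.389]
ft_force: [0.1, 0.2, -0.5]
finger_gap: 0.0637
grasp_force: 30.0
```

Run:
```python
from h import *
state(); im=env.get_image("wrist")[:,:,::-1]; print(board(im)); cv2.imwrite("pics/aux4.png",im)
plan([.4720,.0964,.19],tool(99.06,-4.2))
```

```text
27.5 p [ 0.6186 -0.2399  0.1701] xax [ 0.687 -0.103  0.719] zax [ 0.711 -0.106 -0.695] F [ 0.1  0.2 -0.5] gap 0.0637 g 29.996037483215332 j [-30. -16. 118.  26.  37.  53.]
({222: 187, 240: 188, 265: 188, 275: 188, 300: 188}, 203, 319)
n 15 tool delta [-0.1258, -0.3115, -0.1508] rot [39.72, -34.35, -102.75] per-row rot [2.65, -2.29, -6.85]
[-0.0084, -0.0208, -0.0101]
[-0.0062, -0.0221, -0.0088]
[-0.0038, -0.023, -0.0075]
[-0.0013, -0.0237, -0.0063]
[0.0013, -0.0239, -0.0052]
[0.004, -0.0238, -0.0042]
[0.0067, -0.0234, -0.0034]
[0.0093, -0.0226, -0.0026]
[0.0118, -0.0214, -0.002]
[0.0142, -0.0199, -0.0016]
[0.0165, -0.0182, -0.0013]
[0.0185, -0.0161, -0.0012]
[0.0202, -0.0139, -0.0013]
[0.0217, -0.0114, -0.0016]
[0.0228, -0.0089, -0.002]
```

Request:
{"name": "drive_tool", "arguments": {
  "steps": [
    [-0.008,-0.021,-0.01,2.65,-2.29,-6.85,0.6],
    [-0.006,-0.022,-0.009,2.65,-2.29,-6.85,0.6],
    [-0.004,-0.023,-0.0075,2.65,-2.29,-6.85,0.6],
    [-0.001,-0.0235,-0.0065,2.65,-2.29,-6.85,0.6],
    [0.001,-0.024,-0.005,2.65,-2.29,-6.85,0.6],
    [0.004,-0.024,-0.004,2.65,-2.29,-6.85,0.6],
    [0.0065,-0.0235,-0.0035,2.65,-2.29,-6.85,0.6],
    [0.009,-0.0225,-0.0025,2.65,-2.29,-6.85,0.6]
  ]
}}

```text
time_s: 28.35
ee_pos: [0.5393, -0.06, 0.1784]
orientation: [0.031, 0.883, 0.426, 0.193]
ft_force: [-0.5, -0.1, -0.9]
finger_gap: 0.0638
grasp_force: 30.0
```

Request:
{"name": "drive_tool", "arguments": {
  "steps": [
    [0.012,-0.0215,-0.002,2.65,-2.29,-6.85,0.6],
    [0.014,-0.02,-0.0015,2.65,-2.29,-6.85,0.6],
    [0.0165,-0.018,-0.001,2.65,-2.29,-6.85,0.6],
    [0.0185,-0.016,-0.001,2.65,-2.29,-6.85,0.6],
    [0.02,-0.014,-0.001,2.65,-2.29,-6.85,0.6],
    [0.0215,-0.0115,-0.0015,2.65,-2.29,-6.85,0.6],
    [0.022,-0.009,-0.002,2.65,-2.29,-6.85,0.6],
    [0,0,0,0,0,0,0.6]
  ]
}}

```text
time_s: 29.15
ee_pos: [0.4705, 0.098, 0.1836]
orientation: [0.025, 0.646, 0.763, -0.025]
ft_force: [-0.1, -0.5, -0.6]
finger_gap: 0.0634
grasp_force: 30.0
```

Run:
```python
from h import *
state(); im=env.get_image("wrist")[:,:,::-1]; print(board(im)); plan([.4720,.0961,.105],tool(99.06,-4.2))
```

```text
29.1 p [0.4705 0.098  0.1836] xax [-0.165  0.984 -0.071] zax [ 0.006 -0.071 -0.997] F [-0.1 -0.5 -0.6] gap 0.0634 g 29.995442032814026 j [ 11. -17. 109.  -4.  88.   2.]
({222: 188, 240: 188, 265: 188, 275: 188, 300: 188}, 204, 319)
n 2 tool delta [0.0045, 0.0013, 0.0784] rot [-0.23, -0.18, 0.2] per-row rot [-0.12, -0.09, 0.1]
[0.0022, 0.0007, 0.0392]
[0.0023, 0.0006, 0.0392]
```

Request:
{"name": "drive_tool", "arguments": {
  "steps": [
    [0.0022,0.0007,0.039,-0.2,-0.2,0.2,0.6],
    [0.0023,0.0006,0.039,0,0,0,0.6],
    [0,0,0,0,0,0,0.6],
    [0,0,0,0,0,0,0.6]
  ]
}}

```text
time_s: 29.6
ee_pos: [0.4723, 0.0941, 0.1063]
orientation: [0.028, 0.65, 0.759, -0.024]
ft_force: [0.1, 0.5, 0.3]
finger_gap: 0.0636
grasp_force: 30.0
```

Run:
```python
from h import *
state(); plan([.4718,.0961,.080],tool(99.06,-4.2))
```

```text
29.6 p [0.4723 0.0941 0.1063] xax [-0.153  0.986 -0.073] zax [ 0.011 -0.072 -0.997] F [0.1 0.5 0.3] gap 0.0636 g 29.996089339256287 j [ 11. -14. 114.  -4.  80.   3.]
n 1 tool delta [0.004, -0.0002, 0.0261] rot [-0.04, 0.0, -0.25] per-row rot [-0.04, 0.0, -0.25]
[0.004, -0.0002, 0.0261]
```

Request:
{"name": "drive_tool", "arguments": {
  "steps": [
    [0.0026,0,0.006,0,0,-0.2,0.6],
    [0.0005,0,0.006,0,0,0,0.6],
    [0,0,0,0,0,0,0.6]
  ]
}}

```text
time_s: 29.9
ee_pos: [0.4719, 0.0969, 0.0934]
orientation: [0.028, 0.648, 0.76, -0.024]
ft_force: [-0.2, 0.1, -2.1]
finger_gap: 0.0633
grasp_force: 30.0
```

Run:
```python
from h import *
state(); plan([.4718,.0961,.080],tool(99.06,-4.2))
```

```text
29.9 p [0.4719 0.0969 0.0934] xax [-0.158  0.985 -0.073] zax [ 0.011 -0.073 -0.997] F [-0.2  0.1 -2.1] gap 0.0633 g 29.995973110198975 j [ 11. -14. 115.  -4.  79.   3.]
n 1 tool delta [0.0002, -0.0002, 0.0134] rot [-0.01, 0.01, 0.04] per-row rot [-0.01, 0.01, 0.04]
[0.0002, -0.0002, 0.0134]
```

Request:
{"name": "drive_tool", "arguments": {
  "steps": [
    [0.0001,0,0.007,0,0,0,0.6],
    [0.0001,0,0.006,0,0,0,0.6],
    [0.0003,0,0.004,0,0,0,0.6],
    [0.0003,0,0.004,0,0,0,0.6],
    [0,0,0,0,0,0,0.6]
  ]
}}

```text
time_s: 30.4
ee_pos: [0.472, 0.0962, 0.072]
orientation: [0.028, 0.648, 0.761, -0.024]
ft_force: [1.0, 0.7, 2.1]
finger_gap: 0.0632
grasp_force: 32.7
```

Request:
{"name": "drive_tool", "arguments": {
  "steps": [
    [0.0003,0,0.004,0,0,0,0.6],
    [0.0002,0,0.003,0,0,0,0.6],
    [0.0002,0,0.003,0,0,0,0.6],
    [0.0001,0,0.002,0,0,0,0.6],
    [0,0,0,0,0,0,0.6],
    [0,0,0,0,0,0,0.6]
  ]
}}

```text
time_s: 31.0
ee_pos: [0.472, 0.0961, 0.0603]
orientation: [0.028, 0.648, 0.761, -0.024]
ft_force: [0.9, 2.5, 5.1]
finger_gap: 0.0638
grasp_force: 33.1
```

Run:
```python
from h import *
state(); im=env.get_image("wrist")[:,:,::-1]; print(board(im))
```

```text
31.0 p [0.472  0.0961 0.0603] xax [-0.158  0.985 -0.073] zax [ 0.011 -0.073 -0.997] F [0.9 2.5 5.1] gap 0.0638 g 33.13543664698955 j [ 11. -12. 117.  -4.  75.   3.]
({222: 188, 240: 195, 265: 195, 275: 195, 300: 188}, 204, 319)
```

Request:
{"name": "drive_tool", "arguments": {
  "steps": [
    [0.0001,0,0.0015,0,0,0,0.6],
    [0,0,0,0,0,0,0.6],
    [0,0,0,0,0,0,0.8],
    [0,0,0,0,0,0,0.9],
    [0,0,0,0,0,0,0.9],
    [-0.001,0,-0.015,0,0,0,0.9],
    [-0.003,0,-0.035,0,0,0,0.9],
    [-0.003,0,-0.045,0,4,0,0.9]
  ]
}}

```text
time_s: 31.85
ee_pos: [0.4709, 0.0966, 0.1546]
orientation: [0.0, 0.648, 0.762, -0.002]
ft_force: [1.0, 0.9, 0.1]
finger_gap: 0.0838
grasp_force: 0.0
```

Request:
{"name": "drive_tool", "arguments": {
  "steps": [
    [-0.03,0,-0.03,0,6,0,1],
    [0,0,0,0,0,0,1]
  ]
}}

```text
time_s: 32.05
ee_pos: [0.4787, 0.0628, 0.1898]
orientation: [-0.037, 0.65, 0.759, 0.036]
ft_force: [-0.1, -0.7, -0.4]
finger_gap: 0.0918
grasp_force: 0.0
```

Run:
```python
from h import *
o=state(); im=env.get_image("wrist")[:,:,::-1]
b=im[60:300,140:380]; g=(b[:,:,1].astype(int)-b[:,:,2]>22); col=lambda c:(np.where(g[40:170,c])[0].min()+40,np.where(g[40:170,c])[0].max()+40)
print([(c,col(c)) for c in(92,105,117,125,148)])
c=np.zeros((600,800,3),np.uint8); c[:,:400]=cv2.resize(im[70:250,200:320],(400,600),interpolation=cv2.INTER_CUBIC)
s=env.get_image("scene")[:,:,::-1]; c[:,400:]=cv2.resize(s[120:270,190:290],(400,600),interpolation=cv2.INTER_CUBIC); cv2.imwrite("pics/w9.png",c)
```

```text
32.0 p [0.4787 0.0628 0.1898] xax [-0.153  0.983  0.102] zax [-0.009  0.102 -0.995] F [-0.1 -0.7 -0.4] gap 0.0918 g 0.0 j [  1. -17. 109.   6.  89.  -8.]
[(92, (np.int64(59), np.int64(152))), (105, (np.int64(60), np.int64(152))), (117, (np.int64(59), np.int64(152))), (125, (np.int64(59), np.int64(152))), (148, (np.int64(59), np.int64(152)))]
```

View pics/w9.png

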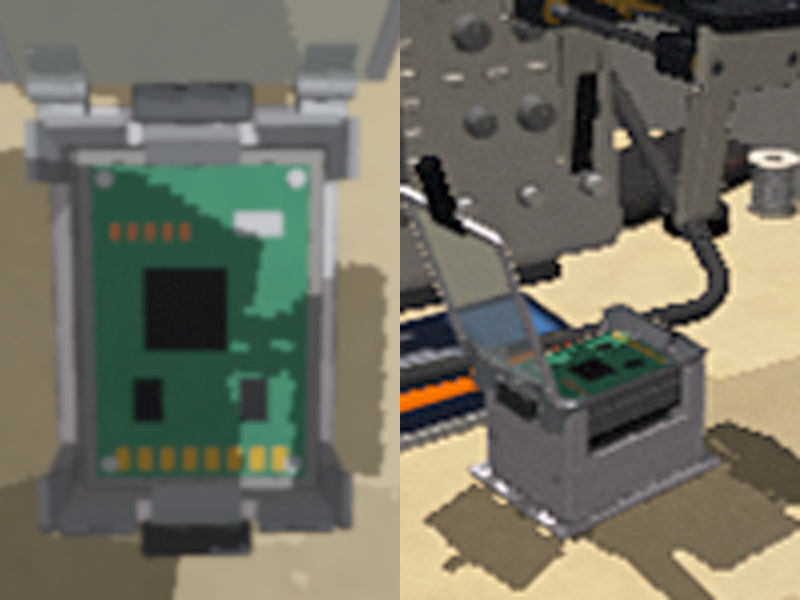

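Both catches, at (193,145) and (193,500) in the left view, lie over the top module. The right view shows the cover upright and the stack flush. Now to shut the cover.

Request:
{"name": "drive_tool", "arguments": {
  "steps": [
    [0,0,-0.045,0,-5.9,0,0.5],
    [0,0,-0.045,0,0,0,0.5],
    [0.03,0,-0.015,0,0,0,0.5],
    [0.045,0,0,0,0,0,0.5],
    [0.045,0,0,0,0,0,0.5],
    [0,0,0,0,0,0,0.5],
    [0,0,0,0,0,0,0.5]
  ]
}}

```text
time_s: 32.85
ee_pos: [0.4577, 0.1822, 0.2878]
orientation: [0.001, 0.647, 0.762, -0.002]
ft_force: [0.3, 0.1, -0.2]
finger_gap: 0.0473
grasp_force: 0.0
```

Run:
```python
from h import *
state(); plan([.4547,.2005,.2115],tool(99.06,0))
```

```text
32.9 p [0.4577 0.1822 0.2878] xax [-0.162  0.987 -0.003] zax [-0.002 -0.003 -1.   ] F [ 0.3  0.1 -0.2] gap 0.0473 g 0.0 j [ 19. -17.  99.  -0.  97.   9.]
n 2 tool delta [0.0187, 0.0002, 0.0763] rot [-0.12, 0.18, 0.26] per-row rot [-0.06, 0.09, 0.13]
[0.0094, 0.0001, 0.0381]
[0.0093, 0.0, 0.0381]
```

Request:
{"name": "drive_tool", "arguments": {
  "steps": [
    [0.0187,0,0,0,0.2,0.2,0.5],
    [0,0,0.02,0,0,0,0.5],
    [0,0,0.02,0,0,0,0.5],
    [0,0,0.02,0,0,0,0.5],
    [0,0,0.016,0,0,0,0.5],
    [0,0,0,0,0,0,0.5]
  ]
}}

```text
time_s: 33.45
ee_pos: [0.4548, 0.1986, 0.2103]
orientation: [-0.001, 0.65, 0.76, -0.001]
ft_force: [-0.7, 0.6, 0.3]
finger_gap: 0.0466
grasp_force: 0.1
```

Request:
{"name": "drive_tool", "arguments": {
  "steps": [
    [0,0,0,0,0,0,0],
    [0,0,0,0,0,0,0],
    [0,0,0,0,0,0,0],
    [0,0,0,0,0,0,0],
    [0,0,0,0,0,0,0],
    [0,0,0,0,0,0,0]
  ],
  "grip_force": 10
}}

```text
time_s: 34.05
ee_pos: [0.4549, 0.1993, 0.2129]
orientation: [-0.001, 0.65, 0.76, -0.0]
ft_force: [-8.8, 0.4, 3.4]
finger_gap: 0.0099
grasp_force: 10.0
```

Request:
{"name": "drive_tool", "arguments": {
  "steps": [
    [-0.0189,0,-0.0054,0,0,0,0],
    [-0.0195,0,-0.0027,0,0,0,0],
    [-0.0197,0,0,0,0,0,0],
    [-0.0195,0,0.0027,0,0,0,0],
    [-0.0189,0,0.0054,0,0,0,0],
    [-0.018,0,0.008,0,0,0,0],
    [-0.0167,0,0.0104,0,0,0,0],
    [-0.0151,0,0.0126,0,0,0,0]
  ]
}}

```text
time_s: 34.85
ee_pos: [0.4784, 0.054, 0.1817]
orientation: [-0.0, 0.65, 0.76, 0.001]
ft_force: [2.2, 3.5, -0.7]
finger_gap: 0.0096
grasp_force: 10.0
```

Run:
```python
from h import *
o=state(); d=np.array([-.1575,.9875,0]); v=o["ee_pos"]+[0,0,.005]-np.array([.4632,.1518,.0855]); a=-v@d; print("r",np.hypot(a,v[2]),"th",np.degrees(np.arctan2(v[2],a)),"lat",v[0]*.9875+v[1]*.1575)
```

```text
34.9 p [0.4784 0.054  0.1817] xax [-0.155  0.988  0.002] zax [ 0.     0.002 -1.   ] F [ 2.2  3.5 -0.7] gap 0.0096 g 9.999647587537766 j [  3. -17. 110.   0.  88.  -6.]
r 0.14149429607999975 th 45.642139118537045 lat -0.0004254601281275996
```

Tracking well, so I'll continue to shut.

Request:
{"name": "drive_tool", "arguments": {
  "steps": [
    [-0.0131,0,0.0146,0,0,0,0],
    [-0.011,0,0.0163,0,0,0,0],
    [-0.0086,0,0.0177,0,0,0,0],
    [-0.0061,0,0.0187,0,0,0,0],
    [-0.0031,0,0.0169,0,0,0,0],
    [-0.0011,0,0.015,0,0,0,0],
    [0,0,0.002,0,0,0,0],
    [0,0,0,0,0,0,0]
  ]
}}

```text
time_s: 35.65
ee_pos: [0.4852, 0.0121, 0.0792]
orientation: [-0.0, 0.65, 0.76, 0.0]
ft_force: [6.9, -1.3, -1.9]
finger_gap: 0.0099
grasp_force: 10.0
```

Run:
```python
from h import *
o=state(); d=np.array([-.1575,.9875,0]); v=o["ee_pos"]+[0,0,.005]-np.array([.4632,.1518,.0855]); a=-v@d; print("r",np.hypot(a,v[2]),"th",np.degrees(np.arctan2(v[2],a)))
```

```text
35.6 p [0.4852 0.0121 0.0792] xax [-0.155  0.988  0.001] zax [ 0.     0.001 -1.   ] F [ 6.9 -1.3 -1.9] gap 0.0099 g 10.000249743461609 j [ -2. -13. 116.   0.  77. -11.]
r 0.14140824672439498 th -0.5081435209585943
```

Request:
{"name": "drive_tool", "arguments": {
  "steps": [
    [0,0,0.0015,0,0,0,0],
    [0,0,0.0015,0,0,0,0],
    [0,0,0,0,0,0,0]
  ]
}}

```text
time_s: 35.95
ee_pos: [0.4853, 0.0122, 0.0776]
orientation: [-0.0, 0.65, 0.76, 0.001]
ft_force: [0.7, -2.1, 9.5]
finger_gap: 0.01
grasp_force: 10.0
```

Request:
{"name": "drive_tool", "arguments": {
  "steps": [
    [0,0,0,0,0,0,0.4],
    [0,0,0,0,0,0,0.4],
    [0,0,0,0,0,0,0.4],
    [0,0,-0.03,0,0,0,0.4],
    [0,0,-0.04,0,0,0,0],
    [0,0,0,0,0,0,0],
    [0,0,0,0,0,0,0],
    [0,0,0,0,0,0,0]
  ]
}}

```text
time_s: 36.75
ee_pos: [0.4843, 0.0123, 0.1459]
orientation: [-0.001, 0.65, 0.76, -0.0]
ft_force: [0.4, -0.1, -0.8]
finger_gap: 0.0098
grasp_force: 0.0
```

Request:
{"name": "drive_tool", "arguments": {
  "steps": [
    [0,0,0.02,0,0,0,0],
    [0,0,0.015,0,0,0,0],
    [0,0,0.004,0,0,0,0],
    [0,0,0.003,0,0,0,0],
    [0,0,0,0,0,0,0]
  ]
}}

```text
time_s: 37.25
ee_pos: [0.4846, 0.0124, 0.1076]
orientation: [-0.001, 0.65, 0.76, 0.0]
ft_force: [-20.7, 1.1, 40.8]
finger_gap: 0.0006
grasp_force: 20.2
```

Request:
{"name": "drive_tool", "arguments": {
  "steps": [
    [0,0,-0.01,0,0,0,0],
    [0,0,-0.04,0,0,0,0],
    [0,0,-0.04,0,0,0,0],
    [0,0,-0.04,0,0,0,0],
    [-0.04,0,-0.03,0,0,0,0],
    [-0.045,0,0,0,0,0,0],
    [0,0,0,0,0,0,0]
  ]
}}

```text
time_s: 37.95
ee_pos: [0.4984, -0.0754, 0.2645]
orientation: [-0.001, 0.651, 0.759, -0.0]
ft_force: [1.0, 1.1, 0.3]
finger_gap: 0.0004
grasp_force: 0.0
```

Run:
```python
from h import *
o=state(); im=env.get_image("wrist")[:,:,::-1]; s=env.get_image("scene")[:,:,::-1]; cv2.imwrite("pics/fin_s.png",s)
q=[.47267,.09255,1.72897]
# dark tab in the scene view: compare with predicted tab pixels for several cover angles
for th in(0,2,5,10):
    t=np.radians(th); P=place(q,[[.06-r*np.cos(t),0,.0855+r*np.sin(t)] for r in(.127,.139,.151)]); px=proj("scene",P)
    print(th,px.round(1).tolist(),[s[int(round(v)),int(round(u))].tolist() for u,v in px])
p=proj("scene",place(q,[[-.079,0,.0855]]))[0].round().astype(int); g=cv2.cvtColor(s,cv2.COLOR_BGR2GRAY)
print(p,'\n',g[p[1]-10:p[1]+10,p[0]-10:p[0]+11])
```

```text
38.0 p [ 0.4984 -0.0754  0.2645] xax [-0.152  0.988  0.001] zax [-0.001  0.001 -1.   ] F [1.  1.1 0.3] gap 0.0004 g 0.0 j [-12. -15. 100.   0.  95. -20.]
0 [[259.5, 197.8], [263.1, 196.4], [266.7, 195.1]] [[2, 6, 3], [19, 16, 13], [52, 63, 70]]
2 [[259.5, 196.2], [263.2, 194.7], [266.7, 193.2]] [[24, 21, 21], [28, 25, 24], [72, 81, 88]]
5 [[259.5, 193.8], [263.1, 192.1], [266.7, 190.4]] [[172, 221, 247], [167, 214, 240], [82, 74, 71]]
10 [[259.1, 189.9], [262.7, 187.8], [266.3, 185.7]] [[178, 223, 238], [180, 226, 240], [41, 36, 36]]
[263 196] 
 [[225 225 226 225 224 225 226 225 226 225 231 209 108  37  64  77  78  57
  155 230 228]
 [224 223 225 224 223 223 223 224 223 221 224 236 213 110  51  75  82  69
   45 172 235]
 [226 226 224 226 224 223 223 223 224 224 225 229 241 198  37  77  83  76
   39 173 238]
 [225 225 226 223 224 223 223 222 223 224 224 228 236 194  50  72  82  72
   39 172 239]
 [226 225 224 226 224 224 222 223 223 224 225 226 236 199  74  75  84  72
   37 175 240]
 [224 225 225 224 222 223 222 223 223 226 229 235 241 190  63  78  77  69
   27 175 239]
 [226 226 226 
[... 532 characters left out ...]
0  25  25  15  17   5  12  15  53  59   0  63 116 203 241 229
  225 223 226]
 [129  75  21  22  31  30  27  10   0   1  68  77  96 135 197 238 228 226
  226 223 223]
 [233 175 121  69  22  11  22  85  87  99 144 137 205 243 235 228 225 223
  225 225 224]
 [222 229 219 165 112  72  90 192 210 212 246 239 234 231 227 225 225 225
  225 225 224]
 [220 223 223 226 208 169 185 235 248 245 244 236 226 220 228 226 228 227
  226 225 224]
 [221 222 221 223 219 222 227 216 196 222 235 237 228 214 223 220 226 227
  225 227 224]
 [221 220 219 220 220 215 217 220 218 211 189 217 238 240 227 214 228 227
  228 225 226]
 [220 220 220 220 217 215 220 219 220 218 217 213 219 240 251 237 219 223
  226 226 226]]
```

The tab lies centred on its predicted shut position (dark pixels at (263,196)), the cover resisted firmly when pressed, and the robot is clear. I'll hand it in.

```bash
python3 -c "
from plant import env
print(env.job_done())"
```

```text
the job is handed in; nothing more can be done
None
```

I loaded all three modules that were in the rack (slots 1, 2 and 4) into the magazine under both catches, shut the cover fully and handed the job in at about 38 s; the one doubt is that my closed fingertips briefly read 40.8 N pressing on the tab to check it was shut, just over the 40 N limit set for the arm and gripper body.

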